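Get the V-block out from behind the containers

ROBOT

A 7-joint arm with a two-finger parallel gripper is mounted at the origin on the work surface. World frame = base frame: x ahead of the robot, y to its left, z up, the work surface at z = 0. Lengths are in m, angles in rad, forces in N, time in s.
With the tool pointing down it reaches from about 0.425 to 0.925 m from the base axis. Payload 6.8 kg.
Tool frame: the origin (TCP) lies midway between the tips of the shut fingers; the grasp point (between the pads) lies 19 mm behind it; z points along the fingers, x is the direction in which the jaws open and shut, and the axes are right-handed (so a half turn about z gives the same grasp; the last joint's range is limited). The gripper opens to 85 mm and grips with 20 to 120 N. Pads are 22 mm wide; open, the fingers measure 114 mm over their backs; the gripper's body (76 mm by 85 mm) begins 54 mm behind the grasp point. The pads swing forward as they close: fully open they stand 13 mm farther back than shut.
Start: joints at [-1.398, 0.477, 0.022, 1.555, -0.011, 1.109, -0.083], TCP at [0.187, 0.649, 0.231] pointing down, gripper open.
Joint ranges: [-2.96, 2.96], [-0.34, 2.1], [-1.41, 1.46], [0.24, 2.44], [-1.37, 4.51], [0.17, 1.92], [-2.96, 2.96]. Speed limits (rad/s): [2.39, 2.39, 3.14, 3.14, 3.14, 3.14, 3.14].

INTERFACE

Orientations are given as a unit quaternion [w, x, y, z].
In Python, from station import bot, imaging, nets gives the robot as it stands. The module is installed in compiled form; this text tells all that it offers.
- The arm moves only by the tool apply_moves, never from a script. Its argument "moves" is text: rows parted by semicolons, each of 7 numbers parted by spaces: the gripper command: -1 is fully open, 1 is shut, values between are in proportion, then the shift along the tool's x, y, z normalised to -1 to 1, where 1 is 120 mm, then the turn, a rotation vector about the tool's x, y, z normalised to -1 to 1, where 1 is 4 degrees. In form: hand dx dy dz rx ry rz; .... A call has 1 to 12 rows; each row shifts and turns the commanded pose from where the row before left it, along the tool's axes as they then stand; what a row does not reach is not made up. A row lasts 1/12 s, in which the tool goes at most 41.7 mm and 7.16 degrees, less where a joint would pass 70% of its speed; a pose out of reach is approached as far as the arm can. A call with a number of a shift or a turn outside -1 to 1 is refused whole. A call with a gripper value outside its range is refused whole. The fingers move at their own pace and stop on an object; "force" is the grip in N (left out, the last holds). Time passes only in rows, so rows that do not move let the fingers close. It gives the time, the measured TCP pose, the force and the opening at its end, in the units of the state.
- bot.get_obs(): the state, without advancing time (a new reading comes with each control period).
- imaging.read_camera(name): name is "scene" or "top"; returns a dict with "image" (400x640x3 uint8, red, green, blue), "fx", "fy", "cx", "cy" (pixels), "view" (4x4, takes a point from world to camera coordinates). Camera axes: x right, y down, z forward; pixel columns grow to the right and rows downward; lengths in m; the calibration is good to about 2 mm. A picture is of the moment at which its call begins. There is no depth.
- bot.hand_in(): hands the job in, once; it reports no verdict.
Trained networks look in a picture, given as the dict that the camera call returned (one of the last four; its "shot" number tells which), for a name from the list of things; names that differ only in an ending like _2 or _b are one class to them, and where a whole thing is asked for, a point or a joint stands for the part that bears it (a point fixed in the world has none). Each returns a list of dicts, best first, with "score" (0 to 1); they miss things now and then, are a little off and sometimes report something else, mostly with a low value. They report only what shows in the picture. A call takes as long as a camera call. They do not tell look-alikes from the thing itself.
- nets.spot_in(picture, name): "rect" ([left, top, right, bottom] in pixels, round what is visible of it).
- nets.outline_of(picture, name): "region" (400x640 bool, what is visible of it) and "rect" ([left, top, right, bottom] in pixels, round what is visible of it).
- nets.spot_point(picture, name): "location" ([column, row] in pixels: a listed point, or the origin of a listed thing).
The state is a dict: "t": time; "q": joint angles; "joint_vel": joint speeds; "joint_torque": joint torques, N m; "eef_pos": TCP position; "tool_rot": TCP orientation; "contact_force": force on the tool from outside, world axes, zero at the start; "torque": the same for the moment, N m; "gripper_width": opening from 0.0 (shut) to 1.0 (fully open).
Only numpy, scipy, OpenCV 4.12 (cv2) and the standard library are available. Lean on these libraries where they do the work, as an engineer would, in place of code of your own. Each camera call takes 0.05 s, during which the arm holds its last target.

TASK

I need the V-block that sits at the back of the bench rack. Stand the bottle, the jar and the tin that are in front of it upright on the side tray, and only when all three are there take the V-block out and set it gently, not dropped, groove up on the middle of the surface plate, its groove along the plate's longer side. Only then stand each container back upright on the very place in the rack it came from, without knocking over any of them or moving the caliper, brush and clamp lying about.

Things in the scene. Friction and masses are not known exactly. Their poses are not given: they have to be found in the camera images.
- bottle: Amber glass oil bottle, loose, stands upright in the front row of the rack. Round, body 42 mm across up to 66 mm, narrowing to a 20 mm neck; black cap 24 mm across from 88 mm to the top at 112 mm. About 0.15 kg. Origin: centre of its underside, z up.
- jar: White jar with a steel lid, loose, stands upright in the front row. Round, 46 mm across, lid 45 mm across from 70 mm to the top at 92 mm. About 0.18 kg. Origin: centre of its underside, z up.
- tin: Rectangular metal tin with a green band, loose, stands upright in the front row. 30 mm along its x, 44 mm along its y, flat shoulder at 85 mm, with a black screw cap 16 mm across (10 mm off centre to its +y) reaching to 98 mm. About 0.2 kg. Origin: centre of its underside, z up.
- vblock: Aluminium V-block, loose, lies behind the three containers with its groove up. 40 mm along its x, 110 mm along its y, 36 mm high; the V groove runs along its y, 24 mm wide and 12 mm deep in the top, so the long side faces (40 mm apart) are flat over the full height. About 0.4 kg. Origin: centre of its underside, z up.
- rack: Fixed plywood board, x -62 to 102 mm (x to the rear), 250 mm along y, top 12 mm above the bench. Containers stand at x -13, y -66, 0, 66 mm on dark stains 52 mm across; which is where changes. V-block about x 45, y 0, 15 mm behind them, between cheeks (inner faces y +-69.5, x 17 to 102, tops 34 mm above bench). Rear lip x 96 to 102, top 20 mm above bench. Origin at bench level.
- tray: Side tray, fixed, shallow open steel tray 260 mm along its x, 120 mm along its y, with 4 mm walls 14 mm high; its floor is 4 mm above the bench. Empty at the start, to the left or right of the rack. Origin: centre of its underside, at bench level.
- plate: Surface plate, fixed, dark steel slab with a grey top, 130 mm along its x, 180 mm along its y (the longer side), top 30 mm above the bench. Empty at the start, on the other side of the rack from the tray. Origin: centre of its underside, at bench level.
- caliper: Steel caliper lying loose on the far side of the bench, 190 mm long along its y, jaws out to 50 mm along its +x, up to 9 mm high. Leave alone. Origin: middle of the beam's underside.
- brush: Wooden bench brush lying loose on the far side of the bench, 200 mm along its y, 35 mm wide, 38 mm high. Leave alone. Origin: centre, at bench level.
- clamp: Blue C-shaped clamp lying loose on the bench between the robot and the rack, 132 mm along its y, reaching from +7 mm to about -98 mm along its x, 22 mm high. Leave alone. Origin: middle of its spine, at bench level.
There are look-alikes about, which are no part of the job. What is shaped like the tin but blue or purple is not meant.

How it is judged:
On the way, in this order (a step that is already met when the one before it is completed fails the run):
1. all three containers stand upright on the side tray, the V-block not yet taken (x of bottle in the frame of tray between -0.125 and 0.125 m and y of bottle in the frame of tray between -0.055 and 0.055 m and z of bottle in the frame of tray between -0.002 and 0.01 m and angle between each of bottle, jar, tin's own z axis and vertical below 0.1 rad and linear speed of each of bottle, jar, tin below 0.03 m/s and x of jar in the frame of tray between -0.125 and 0.125 m and y of jar in the frame of tray between -0.055 and 0.055 m and z of jar in the frame of tray between -0.002 and 0.01 m and x of tin in the frame of tray between -0.125 and 0.125 m and y of tin in the frame of tray between -0.055 and 0.055 m and z of tin in the frame of tray between -0.002 and 0.01 m and distance of vblock from where it was at the start of the episode below 0.02 m), for 0.2 s.
2. the V-block lies groove up on the middle of the surface plate, along its longer side, while the containers are still on the tray (z of vblock in the frame of plate between 0.027 and 0.034 m and horizontal distance between vblock and plate below 0.015 m and angle between the y axis of vblock and the y axis of plate, either way round below 0.17 rad and angle between vblock's own z axis and vertical below 0.05 rad and linear speed of vblock below 0.02 m/s and x of bottle in the frame of tray between -0.125 and 0.125 m and y of bottle in the frame of tray between -0.055 and 0.055 m and z of bottle in the frame of tray between -0.002 and 0.01 m and angle between each of bottle, jar, tin's own z axis and vertical below 0.1 rad and linear speed of each of bottle, jar, tin below 0.03 m/s and x of jar in the frame of tray between -0.125 and 0.125 m and y of jar in the frame of tray between -0.055 and 0.055 m and z of jar in the frame of tray between -0.002 and 0.01 m and x of tin in the frame of tray between -0.125 and 0.125 m and y of tin in the frame of tray between -0.055 and 0.055 m and z of tin in the frame of tray between -0.002 and 0.01 m), for 0.2 s.
At the end, for the whole second after the job is handed in: The V-block rests groove up on the surface plate, its centre within 15 mm of the plate's centre and its groove within 10 degrees of the plate's longer side; the bottle, jar and tin each stand upright and still within 14 mm of where that container stood at the start (z of vblock in the frame of plate between 0.027 and 0.034 m and horizontal distance between vblock and plate below 0.015 m and angle between the y axis of vblock and the y axis of plate, either way round below 0.17 rad and angle between vblock's own z axis and vertical below 0.05 rad and linear speed of each of vblock, bottle, jar, tin below 0.02 m/s and distance of each of bottle, jar, tin from where it was at the start of the episode below 0.014 m and angle between each of bottle, jar, tin's own z axis and vertical below 0.06 rad); the robot touches nothing.
It fails at once if the caliper, brush or clamp is pushed more than 20 mm (distance of any of caliper, brush, clamp from where it was at the start of the episode above 0.02 m).
It fails at once if the bottle, jar or tin is tipped over (angle between any of bottle, jar, tin's own z axis and vertical above 0.6 rad).
It fails at once if the V-block is dropped or banged onto the surface plate (faster than 0.3 m/s within the last 10 mm) (z of vblock in the frame of plate below 0.04 m and horizontal distance between vblock and plate below 0.08 m and linear speed of vblock above 0.3 m/s).
It also fails if it takes over 138 s, if anything falls off the work surface, if the arm or the gripper's body presses on something with over 40 N, if the wrist force passes 120 N, or if a joint passes its speed limit or range.

## Working session

There is one attempt and no reset: what is moved stays moved. The work goes in short steps, Python scripts to look and compute and a tool call to move; the robot and the scene stay as the last step left them, time stands still between calls to the robot, and variables do not carry over. Pictures are saved under pics/ and viewed, and the job is handed in when it is done.

Besides the shell and the picture viewer there is one more tool, called in YAML: its name, and indented under it one key for each argument. apply_moves: Moves the arm, as the interface text tells. Scaled input: -1 to 1 covers 120 mm each way for a shift and 4 degrees each way for a turn. Its arguments: {"type":"object","properties":{"moves":{"type":"string"},"force":{"type":"number"}},"required":["moves"]}

```bash
mkdir -p pics; python3 - <<'E'
from station import bot, imaging, nets
import cv2,numpy as np
o=bot.get_obs()
for k in o: print(k,np.round(o[k],3))
for n in("scene","top"):
    p=imaging.read_camera(n); cv2.imwrite(f"pics/{n}0.png",p["image"][...,::-1]); print(n,p["fx"],p["fy"],p["cx"],p["cy"],np.round(p["view"],4).tolist())
    for t in "bottle jar tin vblock rack tray plate caliper brush clamp".split():
        print(t,[(np.round(d["location"],1).tolist(),round(float(d["score"]),2)) for d in nets.spot_point(p,t)][:4])
E
```

```text
t 0.0
q [-1.398  0.478  0.022  1.556 -0.011  1.109 -0.083]
joint_vel [-0.001 -0.     0.001  0.001 -0.    -0.    -0.001]
joint_torque [-1.0000e-03 -5.9645e+01  1.6070e+00 -2.8120e+01  1.2000e-02  9.0000e-03
  0.0000e+00]
eef_pos [0.187 0.648 0.23 ]
tool_rot [ 0.001  0.799  0.601 -0.001]
contact_force [ 0.312 -0.342  0.38 ]
torque [ 0.002 -0.001  0.025]
gripper_width 1.003
scene 443.11944733134584 443.11944733134584 318.25424595639987 196.06480201424435 [[0.8282, 0.5603, 0.0123, -0.4696], [0.452, -0.6548, -0.6057, -0.212], [-0.3313, 0.5072, -0.7956, 1.2429], [0.0, 0.0, 0.0, 1.0]]
bottle [([337.7, 192.5], 0.61), ([305.5, 233.7], 0.23)]
jar [([321.1, 213.4], 0.76)]
tin [([289.7, 295.9], 0.94), ([287.9, 181.5], 0.9), ([308.4, 230.6], 0.83), ([265.1, 211.8], 0.7)]
vblock [([341.5, 223.6], 0.95)]
rack [([326.7, 220.8], 0.73)]
tray [([363.0, 127.6], 0.55)]
plate [([200.8, 310.0], 0.87)]
caliper [([414.6, 219.2], 0.67)]
brush [([351.1, 315.8], 0.92)]
clamp [([260.7, 176.8], 0.63)]
top 362.6979701983139 362.6979701983139 314.89951193674443 208.08613248545407 [[-0.0236, -0.9997, 0.0099, 0.0127], [-0.9925, 0.0222, -0.1206, 0.5692], [0.1203, -0.0127, -0.9927, 0.9438], [0.0, 0.0, 0.0, 1.0]]
bottle [([293.2, 208.6], 0.65), ([202.1, 236.2], 0.23)]
jar [([314.0, 207.2], 0.85)]
tin [([339.3, 249.0], 0.78), ([340.4, 203.4], 0.77), ([389.6, 184.4], 0.7), ([304.0, 249.1], 0.66)]
vblock [([312.7, 186.4], 0.79), ([314.8, 200.4], 0.53)]
rack [([315.9, 201.9], 0.94)]
tray [([198.8, 235.9], 0.66)]
plate [([312.7, 184.8], 0.63), ([432.7, 233.7], 0.6)]
caliper [([268.9, 142.4], 0.96)]
brush [([372.9, 137.1], 0.69), ([291.5, 204.5], 0.2)]
clamp [([309.8, 281.3], 0.77)]
```

View pics/scene0.png

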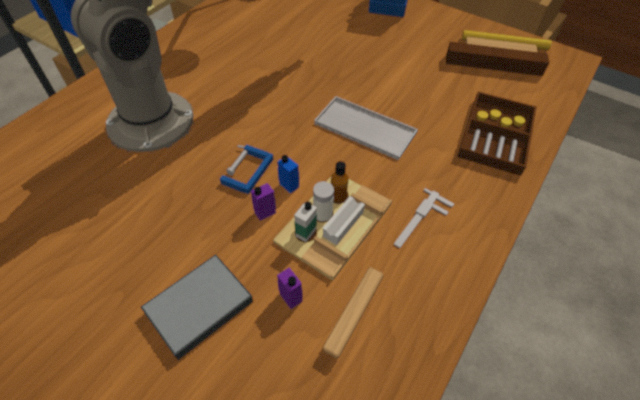

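View pics/top0.png

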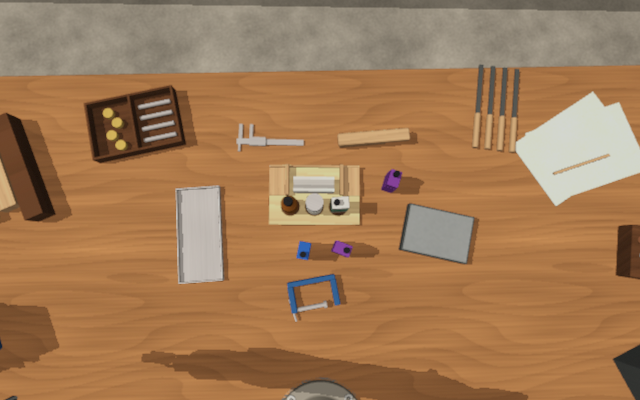

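The top view shows the bottle at (290,205), the jar at (314,205) and the tin, which is white with a green band, at (340,204). The blue one at (304,250) and the purple ones at (342,249) and (392,181) are look-alikes. The tray is on the left at (200,235) and the plate on the right at (437,233). I'll confirm in an enlarged crop and measure.

```bash
cat > h.py <<'E'
from station import bot, imaging, nets
import cv2,numpy as np
def ray(p,uv,z):
    V=np.array(p["view"]);R=V[:3,:3];t=V[:3,3];c=-R.T@t
    d=R.T@np.array([(uv[0]-p["cx"])/p["fx"],(uv[1]-p["cy"])/p["fy"],1.])
    return c+d*(z-c[2])/d[2]
def proj(p,X):
    V=np.array(p["view"]);X=np.atleast_2d(X);c=X@V[:3,:3].T+V[:3,3]
    return np.c_[c[:,0]/c[:,2]*p["fx"]+p["cx"],c[:,1]/c[:,2]*p["fy"]+p["cy"]]
E
python3 - <<'E'
from h import *
for n,b,s in(("top",(255,155,375,265),6.5),("scene",(230,140,400,290),4)):
    p=imaging.read_camera(n);im=p["image"][...,::-1]
    c=im[b[1]:b[3],b[0]:b[2]];cv2.imwrite(f"pics/{n}_c.png",cv2.resize(c,None,fx=s if n=="scene" else 5.4,fy=s if n=="scene" else 5.4,interpolation=cv2.INTER_CUBIC))
    for t,z in(("tray",.014),("plate",.03),("rack",.012),("vblock",.048),("clamp",.022),("brush",.038),("bottle",.06),("jar",.06),("tin",.06)):
        for d in nets.outline_of(p,t)[:3]:
            m=d["region"].astype(np.uint8)
            cn=max(cv2.findContours(m,0,2)[0],key=cv2.contourArea)
            r=[ray(p,q[0],z)[:2] for q in cn]
            (cx,w,a)=cv2.minAreaRect(np.array(r,np.float32)*1000)
            print(n,t,round(float(d["score"]),2),np.round(d["rect"]).tolist(),"ctr",np.round(cx,1),"size",np.round(w,1),"ang",round(a,1))
E
```

```text
top tray 0.61 [175.0, 187.0, 226.0, 283.0] ctr [507.8 317.1] size [260.8 122.8] ang 2.9
top plate 0.7 [396.0, 205.0, 473.0, 263.0] ctr [ 495.2 -323.8] size [188.8 133. ] ang 76.2
top rack 0.81 [270.0, 165.0, 356.0, 223.0] ctr [610.9   3. ] size [250.5 165.5] ang 88.7
top vblock 0.8 [292.0, 175.0, 330.0, 192.0] ctr [630.1   3.4] size [107.4  43.5] ang 88.8
top clamp 0.57 [286.0, 275.0, 340.0, 318.0] ctr [340.3  11.1] size [ 87.9 132.4] ang 11.0
top brush 0.73 [337.0, 127.0, 411.0, 150.0] ctr [ 760.6 -165.3] size [ 41.4 199.6] ang 3.8
top jar 0.69 [305.0, 193.0, 325.0, 216.0] ctr [577.3   4.7] size [47.4 53.1] ang 88.7
top jar 0.25 [330.0, 194.0, 348.0, 214.0] ctr [574.4 -63.7] size [47.7 39.8] ang 88.7
top tin 0.8 [327.0, 196.0, 349.0, 212.0] ctr [574.4 -63.7] size [47.7 39.8] ang 88.7
top tin 0.62 [295.0, 239.0, 312.0, 258.0] ctr [456.7  33.6] size [31.5 44.3] ang 77.4
top tin 0.58 [381.0, 171.0, 402.0, 196.0] ctr [ 634.4 -203.4] size [42.6 65.7] ang 69.0
scene tray 0.68 [313.0, 97.0, 419.0, 158.0] ctr [512.  311.2] size [263.5 135.9] ang 2.2
scene plate 0.59 [143.0, 256.0, 255.0, 36
[... 178 characters left out ...]
200.0, 365.0, 244.0] ctr [639.5  -9.4] size [ 51.4 125.9] ang 0.1
scene clamp 0.76 [223.0, 147.0, 274.0, 194.0] ctr [343.4   2. ] size [ 99.1 140.1] ang 9.5
scene brush 0.89 [323.0, 270.0, 385.0, 359.0] ctr [ 768.8 -171. ] size [ 35.5 202.2] ang 3.3
scene bottle 0.88 [331.0, 159.0, 351.0, 203.0] ctr [576.8  73.8] size [ 40.3 124.7] ang 33.1
scene jar 0.79 [310.0, 182.0, 336.0, 221.0] ctr [577.2   2.6] size [ 45.7 110.6] ang 32.9
scene tin 0.97 [279.0, 269.0, 300.0, 313.0] ctr [ 642.  -212.3] size [46.8 77.6] ang 66.5
scene tin 0.89 [292.0, 201.0, 317.0, 244.0] ctr [576.  -66.4] size [ 48.2 100.2] ang 34.3
scene tin 0.83 [251.0, 182.0, 276.0, 220.0] ctr [467.3 -75.8] size [53.4 98.2] ang 47.4
```

View pics/top_c.png

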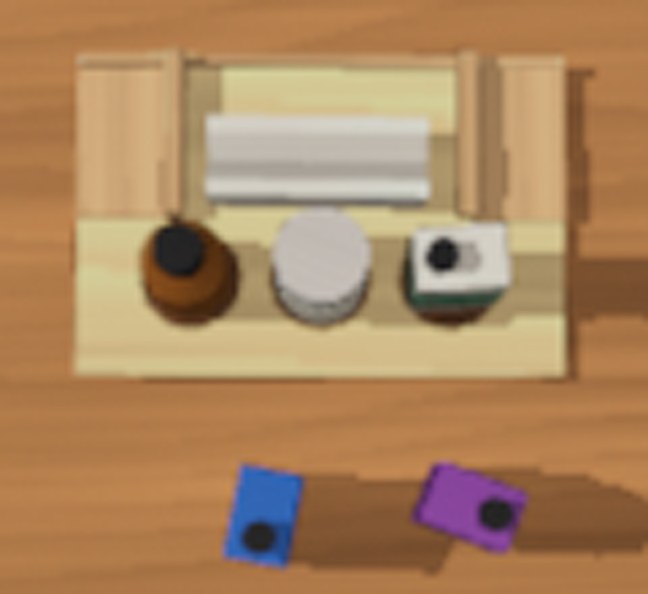

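View pics/scene_c.png

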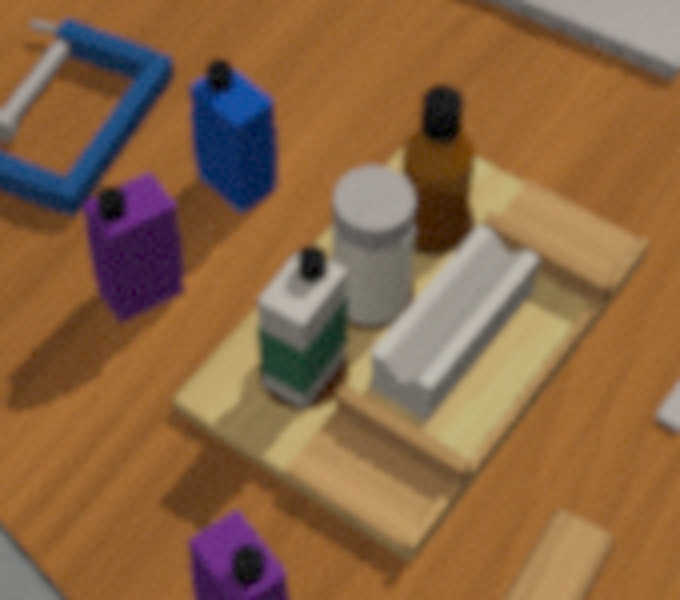

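The crops confirm it. The white and green tin on the rack at about (340,204) is the one meant, with its cap toward +y. The blue and purple ones stand off the rack. Next I'll check positions from the tops of the containers in both views.

```bash
python3 - <<'E'
from h import *
t=imaging.read_camera("top");s=imaging.read_camera("scene")
T=lambda x,y:(x/5.4+255,y/5.4+155)
S=lambda x,y:(x/4+230,y/4+140)
f=lambda n,p,uv,z:print(n,np.round(ray(p,uv,z)*1000,1))
f("bottlecap T",t,T(180,250),.124);f("bottlecap S",s,S(442,98),.124)
f("jarlid T",t,T(320,254),.104);f("jarlid S",s,S(375,192),.104)
f("tincap T",t,T(443,255),.110);f("tincap S",s,S(312,257),.110)
for c in((412,230),(503,223),(510,290),(414,298)): f("tin corner T",t,T(*c),.097)
for c in((205,116),(429,118),(428,200),(206,198)): f("vb corner T",t,T(*c),.048)
for c in((484,226),(538,255),(425,388),(373,350)): f("vb corner S",s,S(*c),.048)
for n,p in(("T",t),("S",s)):
  for d in nets.outline_of(p,"plate")[:1]:
    m=d["region"].astype(np.uint8);cn=max(cv2.findContours(m,0,2)[0],key=cv2.contourArea)
    ap=cv2.approxPolyDP(cn,5,True)[:,0]; print(n,[(q.tolist(),np.round(ray(p,q,.03)[:2]*1000).tolist()) for q in ap])
for n,p,b in(("t",t,(385,190,490,275)),("s",s,(135,245,265,365))):
  c=p["image"][b[1]:b[3],b[0]:b[2],::-1];cv2.imwrite(f"pics/pl_{n}.png",cv2.resize(c,None,fx=5,fy=5,interpolation=cv2.INTER_CUBIC))
# predicted nominal
a=np.deg2rad(-1.3);R=np.array([[np.cos(a),-np.sin(a)],[np.sin(a),np.cos(a)]])
for n,q in(("bottle",(-13,66)),("jar",(-13,0)),("tin",(-13,-66)),("vb",(45,0))): print(n,np.round(R@q+[591.5,2.5],1))
E
```

```text
bottlecap T [576.7  65.5 124. ]
bottlecap S [578.7  68.5 124. ]
jarlid T [576.2   1.8 104. ]
jarlid S [576.6   5.1 104. ]
tincap T [573.7 -54.9 110. ]
tincap S [576.  -54.3 110. ]
tin corner T [587.6 -41.7  97. ]
tin corner T [590.  -84.5  97. ]
tin corner T [558.2 -86.7  97. ]
tin corner T [555.5 -41.7  97. ]
vb corner T [654.5  56.7  48. ]
vb corner T [651.1 -54.7  48. ]
vb corner T [609.8 -53.   48. ]
vb corner T [613.2  56.9  48. ]
vb corner S [619.1  57.7  48. ]
vb corner S [655.6  57.5  48. ]
vb corner S [650.5 -54.7  48. ]
vb corner S [613.6 -50.3  48. ]
T [([408, 204], [575.0, -254.0]), ([399, 249], [454.0, -223.0]), ([465, 263], [413.0, -398.0]), ([473, 218], [533.0, -428.0])]
S [([316, 120], [397.0, 240.0]), ([396, 159], [645.0, 237.0]), ([417, 132], [645.0, 356.0]), ([338, 97], [395.0, 354.0])]
bottle [580.   68.8]
jar [578.5   2.8]
tin [577.  -63.2]
vb [636.5   1.5]
```

View pics/pl_t.png

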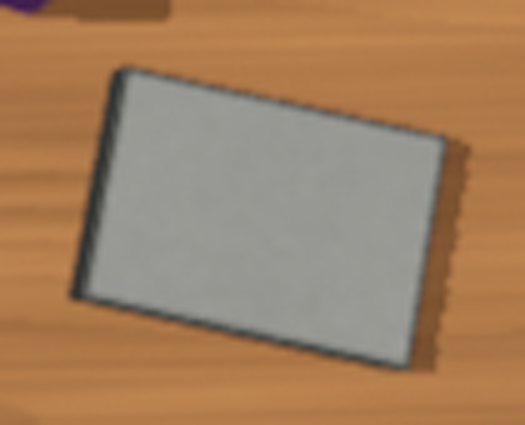

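View pics/pl_s.png

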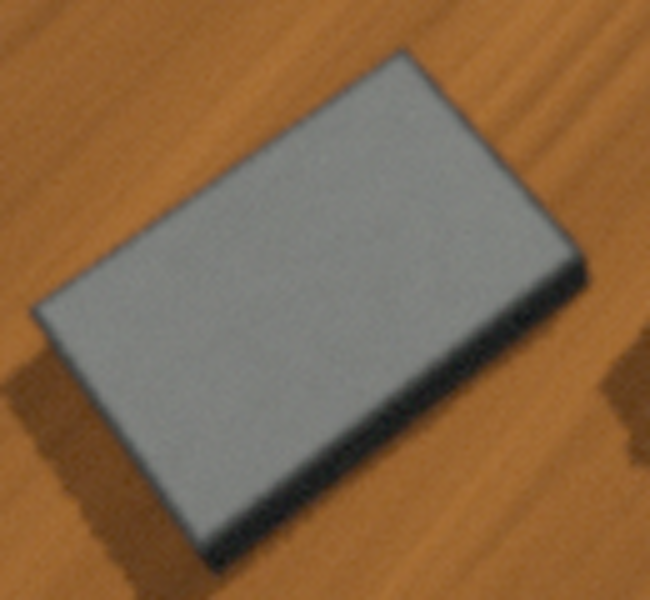

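```bash
cat >> h.py <<'E'
from scipy.spatial.transform import Rotation as Ro
def plan(x,y,z,yaw=None):
    """print tool-axis shift (units of 120mm) and rz (deg) to target in mm; yaw=angle of tool x (deg)"""
    o=bot.get_obs();w=o["tool_rot"];R=Ro.from_quat([w[1],w[2],w[3],w[0]]).as_matrix()
    p=np.array(o["eef_pos"])*1000;d=np.array([x,y,z])-p
    cur=np.degrees(np.arctan2(R[1,0],R[0,0]))
    s=R.T@d
    print("t",round(float(o["t"]),2),"p",p.round(1),"yaw",cur.round(1),"tilt",np.degrees(R[:2,2]).round(2),"w",round(float(o["gripper_width"]),3),"F",np.round(o["contact_force"],1))
    if yaw is not None: print("rz total deg",round(-(yaw-cur),2),"(tool z down)")
    print("world delta",d.round(1),"shift tool units(cur yaw)",(s/120).round(3))
E
python3 - <<'E'
from h import *
t=imaging.read_camera("top");s=imaging.read_camera("scene")
A=[ray(t,(x/5+385,y/5+190),.03)[:2]*1000 for x,y in((125,68),(445,138),(408,367),(82,296))]
B=[ray(s,(x/5+135,y/5+245),.03)[:2]*1000 for x,y in((403,52),(578,255),(207,548),(38,312))]
for C in(A,B):
  print(np.round(C,0).tolist(),np.mean(C,0).round(1)); r=cv2.minAreaRect(np.array(C,np.float32));print(r)
plan(578,67,200,-1.5)
E
```

```text
[[576.0, -259.0], [534.0, -431.0], [412.0, -402.0], [454.0, -229.0]] [ 494.1 -330.5]
((494.0489196777344, -330.6170959472656), (177.50523376464844, 126.18386840820312), 76.29283142089844)
[[457.0, -231.0], [578.0, -261.0], [539.0, -429.0], [417.0, -400.0]] [ 497.7 -330.2]
((497.77508544921875, -329.87371826171875), (174.67330932617188, 124.99493408203125), 76.89524841308594)
t 2.4 p [187.1 648.6 231.3] yaw 73.9 tilt [0. 0.] w 1.003 F [-0.4 -0.7 -0.9]
rz total deg 75.41 (tool z down)
world delta [ 390.9 -581.6  -31.3] shift tool units(cur yaw) [-3.754  4.473  0.261]
```

apply_moves:
  moves: "-0.4 -0.05 0.333 0 0 0 0.85;-0.4 -0.05 0.333 0 0 0 0.85;-0.4 -0.05 0.333 0 0 0 0.85;-0.4 -0.05 0.333 0 0 0 0.85;-0.4 -0.05 0.333 0 0 0 0.85;-0.4 -0.05 0.333 0 0 0 0.85;-0.4 -0.05 0.333 0 0 0 0.85;-0.4 -0.05 0.333 0 0 0 0.85;-0.4 -0.05 0.333 0 0 0 0.85;-0.4 -0.05 0.333 0 0 0 0.85"
  force: 40

```text
t: 3.23
eef_pos: [0.4938, 0.3915, 0.2314]
tool_rot: [-0.0, 0.94, 0.34, 0.0]
contact_force: [-0.2, 0.3, -0.4]
gripper_width: 0.7
```

```bash
python3 -c "
from h import *
plan(578,67,200,-1.5)"
```

```text
t 3.23 p [493.8 391.5 231.4] yaw 39.7 tilt [0.03 0.02] w 0.7 F [-0.2  0.3 -0.4]
rz total deg 41.24 (tool z down)
world delta [  84.2 -324.5  -31.4] shift tool units(cur yaw) [-1.189  2.528  0.261]
```

apply_moves:
  moves: "-0.4 -0.06 0.3 0 0 0 1;-0.4 -0.06 0.3 0 0 0 1;-0.4 -0.06 0.3 0 0 0 1;-0.4 -0.06 0.3 0 0 0 1;-0.4 -0.06 0.3 0 0 0 1;-0.4 -0.06 0.3 0 0 0 1;-0.4 0 0.3 0 0 0 1;-0.4 0 0.3 0 0 0 1;-0.4 0 0.2 0 0 0 1;-0.4 0 0 0 0 0 1;-0.4 0 0 0 0 0 0.3;-0.4 0 0 0 0 0 0"

```text
t: 4.23
eef_pos: [0.5826, 0.0931, 0.2312]
tool_rot: [-0.0, 1.0, -0.011, -0.0]
contact_force: [0.4, 1.1, -0.7]
gripper_width: 0.696
```

```bash
python3 -c "
from h import *
plan(578,67,86,-1.5)"
```

```text
t 4.23 p [582.6  93.1 231.2] yaw -1.2 tilt [-0.02  0.04] w 0.696 F [ 0.4  1.1 -0.7]
rz total deg 0.25 (tool z down)
world delta [  -4.6  -26.1 -145.2] shift tool units(cur yaw) [-0.034  0.219  1.21 ]
```

apply_moves:
  moves: "-0.4 -0.034 0.219 0 0 0 0.06;-0.4 0 0 0.3 0 0 0;-0.4 0 0 0.3 0 0 0;-0.4 0 0 0.3 0 0 0;-0.4 0 0 0.2 0 0 0;-0.4 0 0 0.09 0 0 0;-0.4 0 0 0 0 0 0"

```text
t: 4.82
eef_pos: [0.5763, 0.0673, 0.086]
tool_rot: [0.0, 1.0, -0.012, -0.002]
contact_force: [-1.1, 0.1, -0.0]
gripper_width: 0.698
```

```bash
cat > look.py <<'E'
from h import *
import sys
tag=sys.argv[1]
B={"s":("scene",eval(sys.argv[2])),"t":("top",eval(sys.argv[3]))}
out=[]
for k,(n,b) in B.items():
    p=imaging.read_camera(n);c=p["image"][b[1]:b[3],b[0]:b[2],::-1]
    f=390/max(c.shape[:2]);c=cv2.resize(c,None,fx=f,fy=f,interpolation=cv2.INTER_CUBIC)
    out.append(cv2.copyMakeBorder(c,0,400-c.shape[0],0,400-c.shape[1],cv2.BORDER_CONSTANT))
cv2.imwrite(f"pics/{tag}.png",np.hstack(out))
E
python3 look.py b1 "(250,100,430,280)" "(240,130,380,270)"; python3 -c "
from h import *
plan(578,67,86,-1.5)"
```

```text
t 4.92 p [578.9  66.8  89.3] yaw -1.4 tilt [0.05 0.02] w 0.701 F [-0.  -0.2  1.2]
rz total deg 0.07 (tool z down)
world delta [-0.9  0.2 -3.3] shift tool units(cur yaw) [-0.007 -0.002  0.028]
```

View pics/b1.png

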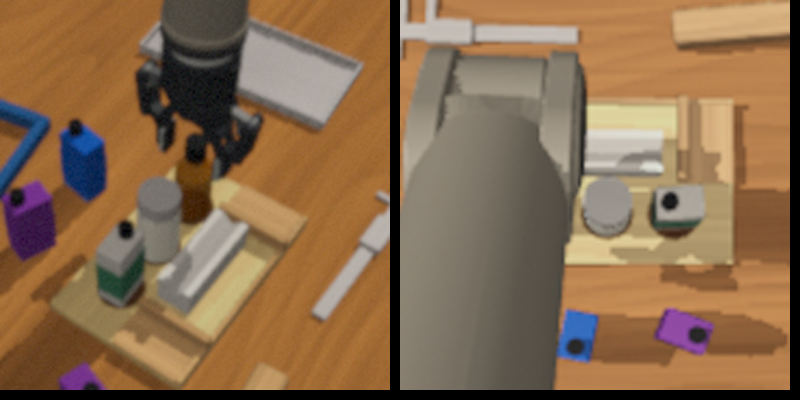

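The scene view shows the fingers straddling the bottle cap at crop (195,145). I'll close on it.

apply_moves:
  moves: "0 0 0 0 0 0 0;0.3 0 0 0 0 0 0;0.6 0 0 0 0 0 0;1 0 0 0 0 0 0;1 0 0 0 0 0 0;1 0 0 0 0 0 0;1 0 0 0 0 0 0;1 0 0 0 0 0 0;1 0 0 0 0 0 0"
  force: 40

```text
t: 5.67
eef_pos: [0.5789, 0.0662, 0.09]
tool_rot: [-0.001, 1.0, -0.013, 0.001]
contact_force: [-1.1, 0.5, 6.8]
gripper_width: 0.268
```

```bash
python3 -c "
from h import *
plan(594,320,200,-1.5)"
```

```text
t 5.67 p [578.9  66.2  90. ] yaw -1.5 tilt [0.11 0.06] w 0.268 F [-1.1  0.5  6.8]
rz total deg -0.03 (tool z down)
world delta [ 15.1 253.8 110. ] shift tool units(cur yaw) [ 0.071 -2.119 -0.914]
```

apply_moves:
  moves: "1 0 0 -0.05 0 0 0;1 0 0 -0.12 0 0 0;1 0 0 -0.15 0 0 0;1 0 0 -0.12 0 0 0;1 0 0 -0.06 0 0 0;1 0 0 0 0 0 0;1 0 0 0 0 0 0"

```text
t: 6.25
eef_pos: [0.5781, 0.066, 0.1486]
tool_rot: [-0.0, 1.0, -0.013, 0.0]
contact_force: [0.0, -0.0, -1.9]
gripper_width: 0.271
```

apply_moves:
  moves: "1 0.007 -0.06 0 0 0 0;1 0.007 -0.12 0 0 0 0;1 0.007 -0.2 0 0 0 0;1 0.007 -0.25 0 0 0 0;1 0.007 -0.28 0 0 0 0;1 0.007 -0.28 0 0 0 0;1 0.007 -0.28 0 0 0 0;1 0.007 -0.25 0 0 0 0;1 0.007 -0.2 0 0 0 0;1 0.007 -0.12 0 0 0 0;1 0 -0.06 0 0 0 0;1 0 0 0 0 0 0"

```text
t: 7.25
eef_pos: [0.5924, 0.3196, 0.1475]
tool_rot: [0.0, 1.0, -0.012, -0.001]
contact_force: [-0.0, -0.3, -2.2]
gripper_width: 0.269
```

```bash
python3 look.py b2 "(270,50,450,230)" "(140,130,380,300)"; python3 -c "
from h import *
plan(595,318,82,-1.5)"
```

```text
t 7.35 p [593.4 315.8 148.1] yaw -1.6 tilt [-0.02 -0.09] w 0.27 F [-0.1 -0.2 -1.8]
rz total deg -0.12 (tool z down)
world delta [  1.6   2.2 -66.1] shift tool units(cur yaw) [ 0.013 -0.02   0.551]
```

View pics/b2.png

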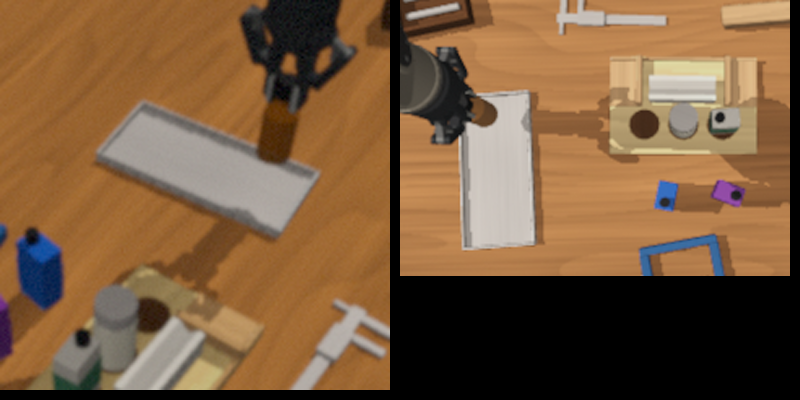

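The bottle hangs upright over the rear half of the tray. Lowering it.

apply_moves:
  moves: "1 0 0 0.06 0 0 0;1 0 0 0.13 0 0 0;1 0 0 0.14 0 0 0;1 0 0 0.1 0 0 0;1 0 0 0.05 0 0 0;1 0 0 0.03 0 0 0;1 0 0 0.02 0 0 0;1 0 0 0.02 0 0 0;1 0 0 0 0 0 0;1 0 0 0 0 0 0"

```text
t: 8.18
eef_pos: [0.5935, 0.3178, 0.083]
tool_rot: [-0.0, 1.0, -0.013, 0.0]
contact_force: [-0.6, 0.6, -0.8]
gripper_width: 0.267
```

apply_moves:
  moves: "1 0 0 0.01 0 0 0;1 0 0 0 0 0 0;1 0 0 0 0 0 0"

```text
t: 8.43
eef_pos: [0.5938, 0.3179, 0.0821]
tool_rot: [-0.0, 1.0, -0.013, 0.001]
contact_force: [0.0, -0.8, 3.0]
gripper_width: 0.265
```

apply_moves:
  moves: "0.3 0 0 0 0 0 0;0.1 0 0 0 0 0 0;-0.2 0 0 0 0 0 0;-0.4 0 0 0 0 0 0;-0.4 0 0 0 0 0 0;-0.4 0 0 -0.1 0 0 0;-0.4 0 0 -0.25 0 0 0;-0.4 0 0 -0.3 0 0 0;-0.4 0 0 -0.2 0 0 0;-0.4 0 0 0 0 0 0"

```text
t: 9.27
eef_pos: [0.5968, 0.3187, 0.1906]
tool_rot: [-0.003, 1.0, -0.014, 0.004]
contact_force: [1.2, -0.1, 0.9]
gripper_width: 0.7
```

```bash
python3 look.py b3 "(270,50,450,230)" "(140,130,380,300)"; python3 -c "
from h import *
plan(577,3.5,180,-1.5)"
```

```text
t 9.37 p [594.  317.9 185.3] yaw -1.5 tilt [0.14 0.11] w 0.697 F [-1.3  0.7 -0.9]
rz total deg -0.04 (tool z down)
world delta [ -17.  -314.4   -5.3] shift tool units(cur yaw) [-0.071  2.623  0.039]
```

View pics/b3.png

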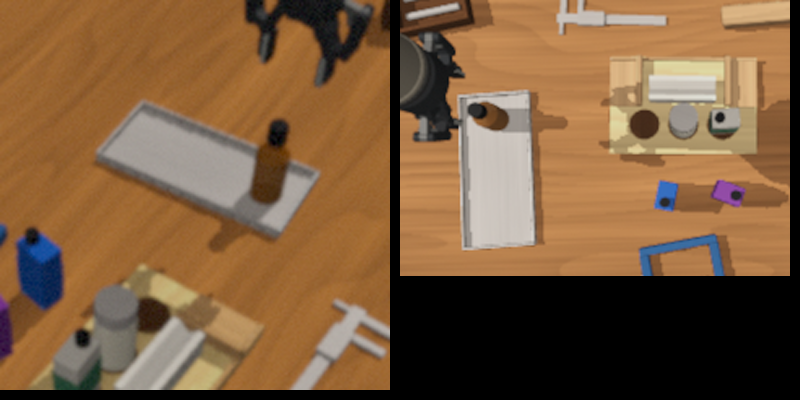

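The bottle stands upright on the tray's rear end, and its dark stain shows on the rack. Jar next.

apply_moves:
  moves: "-0.6 -0.006 0.12 0 0 0 0;-0.6 -0.006 0.25 0 0 0 0;-0.6 -0.006 0.32 0 0 0 0;-0.6 -0.006 0.32 0 0 0 0;-0.6 -0.006 0.32 0 0 0 0;-0.6 -0.006 0.32 0 0 0 0;-0.6 -0.006 0.32 0 0 0 0;-0.6 -0.006 0.28 0 0 0 0;-0.6 -0.006 0.2 0 0 0 0;-0.6 -0.006 0.12 0 0 0 0;-0.6 -0.006 0.05 0 0 0 0;-0.6 0 0 0 0 0 0"

```text
t: 10.37
eef_pos: [0.5756, 0.001, 0.1824]
tool_rot: [0.0, 1.0, -0.015, -0.001]
contact_force: [-0.2, -0.6, -0.3]
gripper_width: 0.797
```

```bash
python3 -c "
from h import *
plan(577,3.5,48,-1.5)"
```

```text
t 10.37 p [575.6   1.  182.4] yaw -1.7 tilt [-0.12 -0.05] w 0.797 F [-0.2 -0.6 -0.3]
rz total deg -0.23 (tool z down)
world delta [   1.4    2.5 -134.4] shift tool units(cur yaw) [ 0.014 -0.022  1.12 ]
```

apply_moves:
  moves: "-0.6 0.01 0 0.15 0 0 -0.05;-0.6 0 0 0.25 0 0 0;-0.6 0 0 0.28 0 0 0;-0.6 0 0 0.2 0 0 0;-0.6 0 0 0.12 0 0 0;-0.6 0 0 0.07 0 0 0;-0.6 0 0 0.02 0 0 0;-0.6 0 0 0 0 0 0;-0.6 0 0 0 0 0 0"

```text
t: 11.12
eef_pos: [0.5788, 0.0039, 0.0533]
tool_rot: [-0.0, 1.0, -0.011, 0.001]
contact_force: [0.3, 0.5, -0.5]
gripper_width: 0.801
```

```bash
python3 look.py j1 "(250,120,400,270)" "(240,130,380,270)"; python3 -c "
from h import *
plan(577,3.5,48,-1.5)"
```

```text
t 11.22 p [579.1   3.7  53.6] yaw -1.3 tilt [0.12 0.02] w 0.801 F [-0.6 -0.4 -0.2]
rz total deg 0.18 (tool z down)
world delta [-2.1 -0.2 -5.6] shift tool units(cur yaw) [-0.017  0.002  0.047]
```

View pics/j1.png

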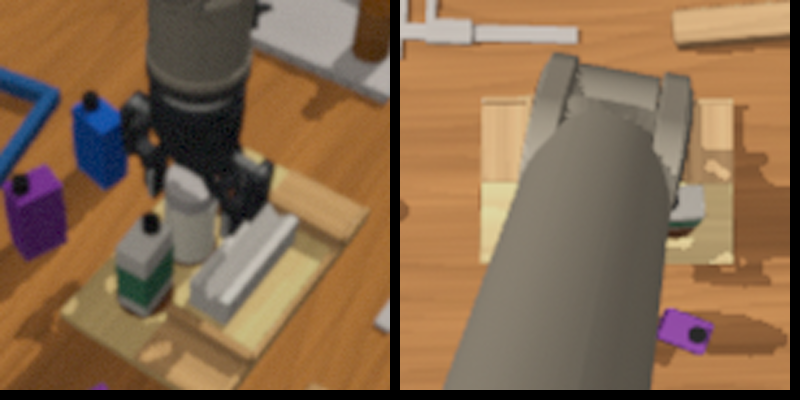

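The fingers straddle the jar above the V-block. I'll go 4 mm lower, shift 2 mm and grip.

apply_moves:
  moves: "-0.6 -0.016 0 0.02 0 0 0;-0.4 0 0 0.015 0 0 0;-0.2 0 0 0 0 0 0;0 0 0 0 0 0 0;0.3 0 0 0 0 0 0;1 0 0 0 0 0 0;1 0 0 0 0 0 0;1 0 0 0 0 0 0;1 0 0 0 0 0 0"
  force: 40

```text
t: 11.97
eef_pos: [0.5764, 0.0035, 0.0485]
tool_rot: [-0.0, 1.0, -0.012, 0.0]
contact_force: [-1.0, -0.3, 4.8]
gripper_width: 0.526
```

```bash
python3 -c "
from h import *
plan(509,315,180,-1.5)"
```

```text
t 11.97 p [576.4   3.5  48.5] yaw -1.3 tilt [0.01 0.01] w 0.526 F [-1.  -0.3  4.8]
rz total deg 0.17 (tool z down)
world delta [-67.4 311.5 131.5] shift tool units(cur yaw) [-0.621 -2.582 -1.095]
```

apply_moves:
  moves: "1 0 0 -0.05 0 0 0;1 0 0 -0.12 0 0 0;1 0 0 -0.15 0 0 0;1 0 0 -0.12 0 0 0;1 0 0 -0.06 0 0 0;1 0 0 0 0 0 0;1 -0.03 -0.06 0 0 0 0;1 -0.05 -0.12 0 0 0 0;1 -0.06 -0.2 0 0 0 0;1 -0.06 -0.25 0 0 0 0;1 -0.06 -0.28 0 0 0 0;1 -0.06 -0.28 0 0 0 0"

```text
t: 12.97
eef_pos: [0.5394, 0.1485, 0.107]
tool_rot: [0.0, 1.0, -0.012, -0.001]
contact_force: [0.5, 0.7, -1.4]
gripper_width: 0.531
```

apply_moves:
  moves: "1 -0.06 -0.28 0 0 0 0;1 -0.06 -0.28 0 0 0 0;1 -0.06 -0.28 0 0 0 0;1 -0.05 -0.25 0 0 0 0;1 -0.04 -0.18 0 0 0 0;1 -0.02 -0.09 0 0 0 0;1 -0.01 -0.03 0 0 0 0;1 0 0 0 0 0 0;1 0 0 0 0 0 0"

```text
t: 13.72
eef_pos: [0.5092, 0.3126, 0.1078]
tool_rot: [0.001, 1.0, -0.013, -0.0]
contact_force: [0.7, -0.4, -1.7]
gripper_width: 0.529
```

```bash
python3 look.py j2 "(270,50,450,230)" "(140,130,380,300)"; python3 -c "
from h import *
plan(509,315,41,-1.5)"
```

```text
t 13.82 p [509.7 312.3 108.2] yaw -1.5 tilt [-0.   -0.07] w 0.527 F [-0.5  0.3 -1.7]
rz total deg -0.01 (tool z down)
world delta [ -0.7   2.7 -67.2] shift tool units(cur yaw) [-0.006 -0.023  0.56 ]
```

View pics/j2.png

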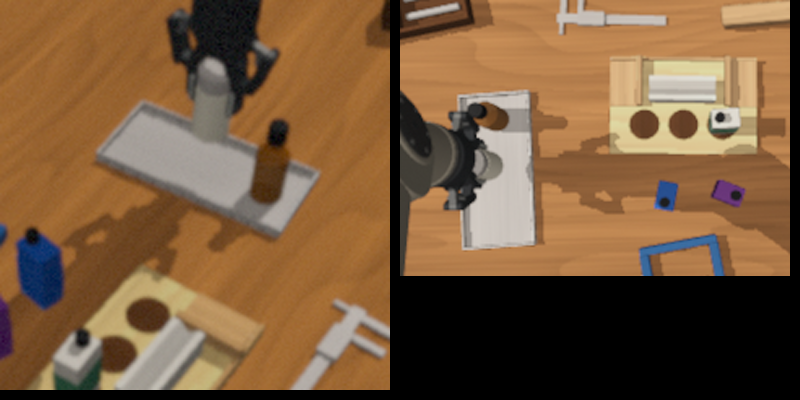

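The jar is upright over the middle of the tray, clear of the bottle. Lowering it.

apply_moves:
  moves: "1 0 0 0.06 0 0 0;1 0 0 0.13 0 0 0;1 0 0 0.14 0 0 0;1 0 0 0.1 0 0 0;1 0 0 0.05 0 0 0;1 0 0 0.03 0 0 0;1 0 0 0.02 0 0 0;1 0 0 0.02 0 0 0;1 0 0 0.01 0 0 0;1 0 0 0 0 0 0;1 0 0 0 0 0 0"

```text
t: 14.73
eef_pos: [0.5093, 0.3149, 0.0415]
tool_rot: [-0.0, 1.0, -0.012, 0.0]
contact_force: [-0.4, 0.1, -1.5]
gripper_width: 0.531
```

apply_moves:
  moves: "1 0 0 0.01 0 0 0;1 0 0 0 0 0 0;1 0 0 0 0 0 0"

```text
t: 14.98
eef_pos: [0.5094, 0.3151, 0.0405]
tool_rot: [-0.0, 1.0, -0.012, 0.0]
contact_force: [-1.8, -0.0, 4.1]
gripper_width: 0.53
```

Contact at z 40.5, which fits the 8 mm step from rack to tray. Releasing to about 66 mm.

apply_moves:
  moves: "-0.1 0 0 0 0 0 0;-0.2 0 0 0 0 0 0;-0.4 0 0 0 0 0 0;-0.55 0 0 0 0 0 0;-0.55 0 0 0 0 0 0;-0.55 0 0 -0.1 0 0 0;-0.55 0 0 -0.25 0 0 0;-0.55 0 0 -0.33 0 0 0;-0.55 0 0 -0.3 0 0 0;-0.55 0 0 -0.15 0 0 0;-0.55 0 0 0 0 0 0"

```text
t: 15.9
eef_pos: [0.5119, 0.316, 0.1814]
tool_rot: [-0.003, 1.0, -0.012, 0.003]
contact_force: [1.7, 0.7, 0.0]
gripper_width: 0.779
```

```bash
python3 look.py j3 "(270,50,450,230)" "(140,130,380,300)"; python3 -c "
from h import *
plan(575,-64,180,2)"
```

```text
t 16.0 p [509.3 315.  176.8] yaw -1.3 tilt [0.08 0.1 ] w 0.777 F [-0.4  0.8 -0.6]
rz total deg -3.33 (tool z down)
world delta [  65.7 -379.     3.2] shift tool units(cur yaw) [ 0.621  3.145 -0.031]
```

View pics/j3.png

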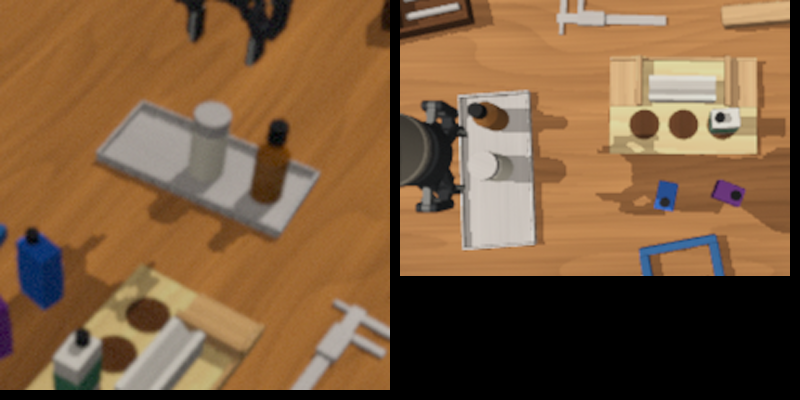

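The jar and bottle both stand upright on the tray. Tin next.

apply_moves:
  moves: "-0.4 0.05 0.12 0 0 0 0;-0.4 0.06 0.24 0 0 0 0;-0.4 0.06 0.32 0 0 0 0;-0.4 0.06 0.32 0 0 0 0;-0.4 0.06 0.32 0 0 0 0;-0.4 0.06 0.32 0 0 0 0;-0.4 0.06 0.32 0 0 0 0;-0.4 0.06 0.32 0 0 0 0;-0.4 0.06 0.32 0 0 0 0;-0.4 0.05 0.25 0 0 0 0;-0.4 0.04 0.18 0 0 0 0;-0.4 0.04 0.1 0 0 0 0"

```text
t: 17.0
eef_pos: [0.5782, -0.0665, 0.1744]
tool_rot: [0.001, 1.0, -0.014, -0.001]
contact_force: [-0.2, -0.3, -0.0]
gripper_width: 0.705
```

apply_moves:
  moves: "-0.4 0 0.02 0 0 0 -0.4;-0.4 0 0 0 0 0 -0.43;-0.4 0 0 0.1 0 0 0;-0.4 0 0 0.15 0 0 0;-0.4 0 0 0 0 0 0;-0.4 0 0 0 0 0 0"

```text
t: 17.5
eef_pos: [0.5781, -0.0639, 0.1437]
tool_rot: [-0.0, 1.0, 0.018, -0.002]
contact_force: [0.2, 0.8, -0.2]
gripper_width: 0.702
```

```bash
python3 -c "
from h import *
plan(575,-64,50,2)"
```

```text
t 17.5 p [578.1 -63.9 143.7] yaw 2.0 tilt [-0.23  0.  ] w 0.702 F [ 0.2  0.8 -0.2]
rz total deg 0.03 (tool z down)
world delta [ -3.1  -0.1 -93.7] shift tool units(cur yaw) [-0.023 -0.     0.781]
```

apply_moves:
  moves: "-0.4 -0.023 0 0.1 0 0 0;-0.4 0 0 0.2 0 0 0;-0.4 0 0 0.2 0 0 0;-0.4 0 0 0.15 0 0 0;-0.4 0 0 0.09 0 0 0;-0.4 0 0 0.04 0 0 0;-0.4 0 0 0 0 0 0;-0.4 0 0 0 0 0 0"

```text
t: 18.17
eef_pos: [0.5774, -0.0651, 0.0527]
tool_rot: [0.0, 1.0, 0.017, 0.001]
contact_force: [-0.3, 0.5, 0.4]
gripper_width: 0.698
```

```bash
python3 look.py t1 "(230,140,380,290)" "(240,130,380,270)"; python3 -c "
from h import *
plan(575,-64,50,2)"
```

```text
t 18.27 p [577.6 -65.2  53.1] yaw 2.0 tilt [0.12 0.  ] w 0.698 F [-0.3  0.6  0.7]
rz total deg -0.01 (tool z down)
world delta [-2.6  1.2 -3.1] shift tool units(cur yaw) [-0.021 -0.01   0.026]
```

View pics/t1.png

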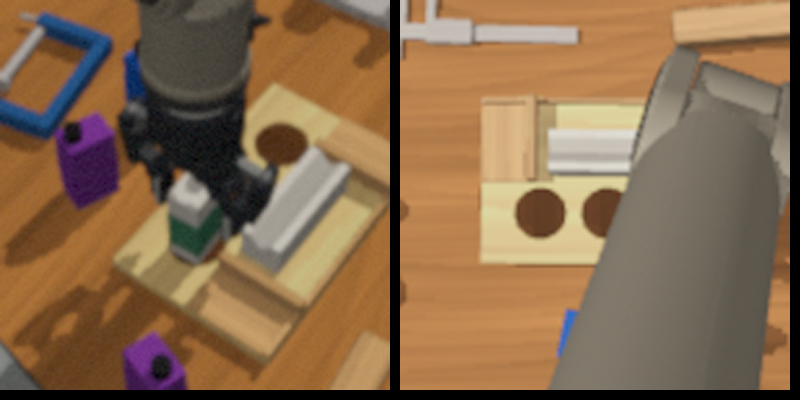

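The fingers straddle the green-band tin. Small shift, then grip.

apply_moves:
  moves: "-0.4 -0.02 -0.01 0.02 0 0 0;-0.2 0 0 0 0 0 0;0 0 0 0 0 0 0;0.2 0 0 0 0 0 0;0.4 0 0 0 0 0 0;1 0 0 0 0 0 0;1 0 0 0 0 0 0;1 0 0 0 0 0 0;1 0 0 0 0 0 0"
  force: 40

```text
t: 19.02
eef_pos: [0.5744, -0.0639, 0.0498]
tool_rot: [-0.0, 1.0, 0.017, 0.0]
contact_force: [-1.5, 1.0, 5.2]
gripper_width: 0.347
```

```bash
python3 -c "
from h import *
plan(424,311,110,2)"
```

```text
t 19.02 p [574.4 -63.9  49.8] yaw 2.0 tilt [0.02 0.01] w 0.347 F [-1.5  1.   5.2]
rz total deg -0.01 (tool z down)
world delta [-150.4  374.9   60.2] shift tool units(cur yaw) [-1.144 -3.166 -0.502]
```

apply_moves:
  moves: "1 0 0 -0.05 0 0 0;1 0 0 -0.12 0 0 0;1 0 0 -0.15 0 0 0;1 0 0 -0.12 0 0 0;1 0 0 -0.06 0 0 0;1 0 0 0 0 0 0;1 -0.02 -0.06 0 0 0 0;1 -0.04 -0.12 0 0 0 0;1 -0.07 -0.2 0 0 0 0;1 -0.1 -0.27 0 0 0 0;1 -0.1 -0.27 0 0 0 0;1 -0.1 -0.27 0 0 0 0"

```text
t: 20.02
eef_pos: [0.5157, 0.0784, 0.1083]
tool_rot: [0.0, 1.0, 0.017, -0.001]
contact_force: [0.0, 0.5, -1.4]
gripper_width: 0.348
```

apply_moves:
  moves: "1 -0.1 -0.27 0 0 0 0;1 -0.1 -0.27 0 0 0 0;1 -0.1 -0.27 0 0 0 0;1 -0.1 -0.27 0 0 0 0;1 -0.1 -0.27 0 0 0 0;1 -0.09 -0.25 0 0 0 0;1 -0.06 -0.17 0 0 0 0;1 -0.04 -0.1 0 0 0 0;1 -0.02 -0.06 0 0 0 0;1 0 -0.02 0 0 0 0;1 0 0 0 0 0 0;1 0 0 0 0 0 0"

```text
t: 21.02
eef_pos: [0.4251, 0.3062, 0.1094]
tool_rot: [0.0, 1.0, 0.016, 0.0]
contact_force: [0.6, -0.9, -1.8]
gripper_width: 0.347
```

```bash
python3 look.py t2 "(270,50,450,230)" "(140,130,380,300)"; python3 -c "
from h import *
plan(424,311,42,2)"
```

```text
t 21.12 p [425.2 306.2 109.5] yaw 1.8 tilt [ 0.01 -0.03] w 0.349 F [-0.4  0.7 -2.2]
rz total deg -0.16 (tool z down)
world delta [ -1.2   4.8 -67.5] shift tool units(cur yaw) [-0.009 -0.041  0.562]
```

View pics/t2.png

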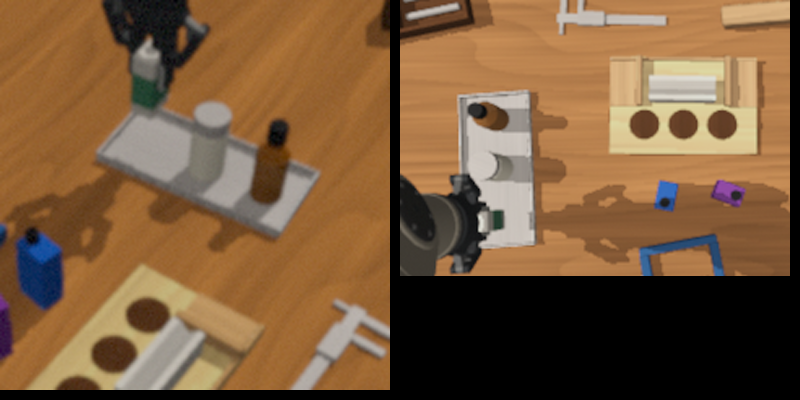

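apply_moves:
  moves: "1 0 -0.02 0.06 0 0 0;1 0 -0.02 0.13 0 0 0;1 0 0 0.14 0 0 0;1 0 0 0.1 0 0 0;1 0 0 0.05 0 0 0;1 0 0 0.03 0 0 0;1 0 0 0.02 0 0 0;1 0 0 0.02 0 0 0;1 0 0 0.01 0 0 0;1 0 0 0.005 0 0 0;1 0 0 0 0 0 0;1 0 0 0 0 0 0"

```text
t: 22.12
eef_pos: [0.4244, 0.3129, 0.042]
tool_rot: [-0.0, 1.0, 0.017, 0.0]
contact_force: [0.9, -0.3, -2.2]
gripper_width: 0.344
```

apply_moves:
  moves: "1 0 0 0.01 0 0 0;1 0 0 0 0 0 0;1 0 0 0 0 0 0"

```text
t: 22.37
eef_pos: [0.4246, 0.3129, 0.0417]
tool_rot: [-0.001, 1.0, 0.017, 0.0]
contact_force: [-2.8, -1.5, 11.4]
gripper_width: 0.348
```

Contact. Releasing to 60 mm and lifting.

apply_moves:
  moves: "0.3 0 0 0 0 0 0;0.1 0 0 0 0 0 0;-0.1 0 0 0 0 0 0;-0.3 0 0 0 0 0 0;-0.4 0 0 0 0 0 0;-0.4 0 0 -0.1 0 0 0;-0.4 0 0 -0.25 0 0 0;-0.4 0 0 -0.33 0 0 0;-0.4 0 0 -0.3 0 0 0;-0.4 0 0 -0.15 0 0 0;-0.4 0 0 0 0 0 0"

```text
t: 23.28
eef_pos: [0.4267, 0.3142, 0.1812]
tool_rot: [-0.003, 1.0, 0.017, 0.003]
contact_force: [1.3, 0.4, -0.7]
gripper_width: 0.698
```

```bash
python3 look.py t3 "(270,50,450,230)" "(140,130,380,300)"; python3 -c "
from h import *
plan(634,2,176,-1.5)"
```

```text
t 23.38 p [424.4 313.  177.1] yaw 2.0 tilt [0.05 0.1 ] w 0.705 F [ 0.4 -0.4 -0.5]
rz total deg 3.5 (tool z down)
world delta [ 209.6 -311.    -1.1] shift tool units(cur yaw) [1.655 2.651 0.006]
```

View pics/t3.png

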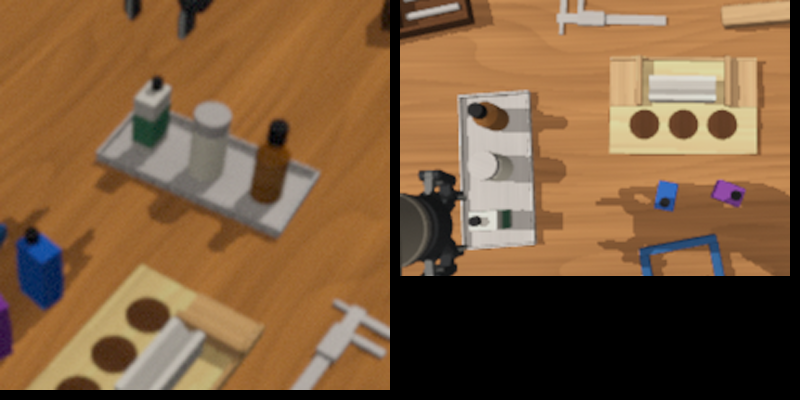

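All three stand upright on the tray. Moving on to the V-block.

apply_moves:
  moves: "-0.6 0.05 0.083 0 0 0 0;-0.6 0.1 0.166 0 0 0 0;-0.6 0.155 0.248 0 0 0 0;-0.6 0.172 0.276 0 0 0 0;-0.6 0.172 0.276 0 0 0 0;-0.6 0.172 0.276 0 0 0 0;-0.6 0.172 0.276 0 0 0 0;-0.6 0.172 0.276 0 0 0 0;-0.6 0.172 0.276 0 0 0 0;-0.6 0.155 0.248 0 0 0 0;-0.6 0.1 0.166 0 0 0 0;-0.6 0.06 0.083 0 0 0 0"

```text
t: 24.38
eef_pos: [0.6334, -0.0041, 0.1745]
tool_rot: [0.002, 1.0, 0.015, -0.001]
contact_force: [0.3, -0.2, 0.4]
gripper_width: 0.8
```

apply_moves:
  moves: "-0.6 0 0 0 0 0 0.44;-0.6 0 0 0 0 0 0.44;-0.6 0 0 0.1 0 0 0;-0.6 0 0 0.2 0 0 0;-0.6 0 0 0.2 0 0 0;-0.6 0 0 0.1 0 0 0;-0.6 0 0 0 0 0 0;-0.6 0 0 0 0 0 0"

```text
t: 25.05
eef_pos: [0.6326, 0.0019, 0.1031]
tool_rot: [0.0, 1.0, -0.013, -0.001]
contact_force: [0.3, 0.0, 1.0]
gripper_width: 0.799
```

```bash
python3 look.py v1 "(250,120,400,270)" "(240,130,380,270)"; python3 -c "
from h import *
plan(634,2,18,-1.5)"
```

```text
t 25.15 p [634.1   1.7 105. ] yaw -1.5 tilt [0.08 0.  ] w 0.8 F [ 0.4 -0.5  0.3]
rz total deg -0.01 (tool z down)
world delta [ -0.1   0.3 -87. ] shift tool units(cur yaw) [-0.002 -0.003  0.725]
```

View pics/v1.png

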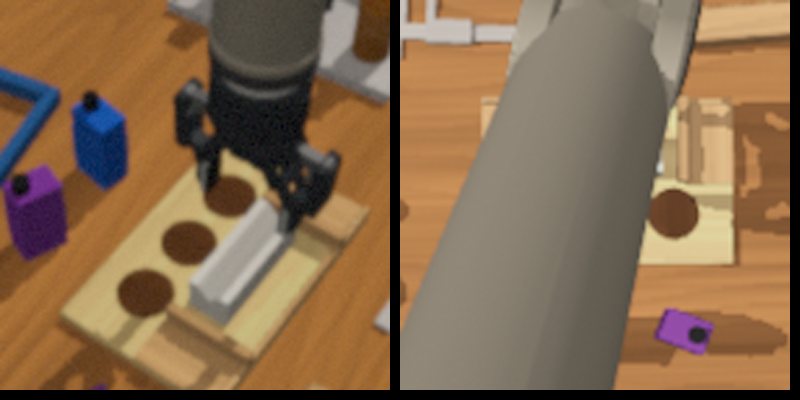

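The fingers stand in front of and behind the V-block, clear of the cheeks. Descending to z≈20.

apply_moves:
  moves: "-0.6 0 0 0.08 0 0 0;-0.6 0 0 0.16 0 0 0;-0.6 0 0 0.16 0 0 0;-0.6 0 0 0.12 0 0 0;-0.6 0 0 0.08 0 0 0;-0.6 0 0 0.06 0 0 0;-0.6 0 0 0.03 0 0 0;-0.6 0 0 0 0 0 0;-0.6 0 0 0 0 0 0"

```text
t: 25.9
eef_pos: [0.6339, 0.0016, 0.0218]
tool_rot: [0.0, 1.0, -0.013, 0.0]
contact_force: [0.9, 0.1, 0.8]
gripper_width: 0.795
```

```bash
python3 look.py v2 "(250,120,400,270)" "(240,130,380,270)"; python3 -c "
from h import *
plan(634,2,18,-1.5)"
```

```text
t 26.0 p [634.1   1.7  22.1] yaw -1.5 tilt [0.08 0.01] w 0.801 F [ 0.2 -0.2 -0.5]
rz total deg -0.04 (tool z down)
world delta [-0.1  0.3 -4.1] shift tool units(cur yaw) [-0.001 -0.003  0.034]
```

View pics/v2.png

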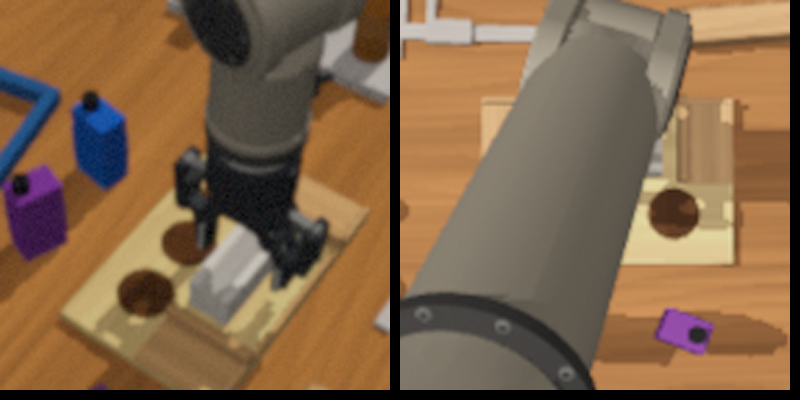

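apply_moves:
  moves: "-0.6 0 0 0.04 0 0 0;-0.6 0 0 0.03 0 0 0;-0.4 0 0 0 0 0 0;-0.2 0 0 0 0 0 0;0 0 0 0 0 0 0;0.2 0 0 0 0 0 0;1 0 0 0 0 0 0;1 0 0 0 0 0 0;1 0 0 0 0 0 0;1 0 0 0 0 0 0"
  force: 60

```text
t: 26.83
eef_pos: [0.6335, 0.0017, 0.0131]
tool_rot: [-0.0, 1.0, -0.013, 0.0]
contact_force: [0.6, -0.2, 2.8]
gripper_width: 0.463
```

```bash
python3 -c "
from h import *
plan(496,-330,130,-13.4)"
```

```text
t 26.83 p [633.5   1.7  13.1] yaw -1.5 tilt [0.01 0.  ] w 0.463 F [ 0.6 -0.2  2.8]
rz total deg 11.86 (tool z down)
world delta [-137.5 -331.7  116.9] shift tool units(cur yaw) [-1.071  2.793 -0.974]
```

apply_moves:
  moves: "1 0 0 -0.04 0 0 0;1 0 0 -0.1 0 0 0;1 0 0 -0.16 0 0 0;1 0 0 -0.2 0 0 0;1 0 0 -0.2 0 0 0;1 0 0 -0.15 0 0 0;1 0 0 -0.1 0 0 0;1 0 0 -0.05 0 0 0;1 0 0 0 0 0 0;1 0 0 0 0 0 0"

```text
t: 27.67
eef_pos: [0.6329, 0.002, 0.1323]
tool_rot: [-0.0, 1.0, -0.013, -0.0]
contact_force: [-0.1, 0.5, -4.3]
gripper_width: 0.459
```

apply_moves:
  moves: "1 -0.02 0.06 0 0 0 0;1 -0.05 0.12 0 0 0 0;1 -0.08 0.2 0 0 0 0;1 -0.1 0.27 0 0 0 0;1 -0.1 0.27 0 0 0 0;1 -0.1 0.27 0 0 0 0;1 -0.1 0.27 0 0 0 0;1 -0.1 0.27 0 0 0 0;1 -0.1 0.27 0 0 0 0;1 -0.1 0.27 0 0 0 0;1 -0.08 0.2 0 0 0 0;1 -0.06 0.15 0 0 0 0"

```text
t: 28.67
eef_pos: [0.5022, -0.3139, 0.1324]
tool_rot: [0.001, 1.0, -0.016, -0.001]
contact_force: [0.1, 0.2, -4.3]
gripper_width: 0.459
```

```bash
python3 -c "
from h import *
plan(496,-330,130,-13.4)"
```

```text
t 28.67 p [ 502.2 -313.9  132.4] yaw -1.8 tilt [-0.13 -0.07] w 0.459 F [ 0.1  0.2 -4.3]
rz total deg 11.57 (tool z down)
world delta [ -6.2 -16.1  -2.4] shift tool units(cur yaw) [-0.047  0.136  0.02 ]
```

apply_moves:
  moves: "1 -0.02 0.06 0 0 0 0.3;1 -0.01 0.02 0 0 0 0.6;1 0 0 0 0 0 0.7;1 0 0 0 0 0 0.7;1 0 0 0 0 0 0.5;1 0 0 0 0 0 0.15;1 0 0 0 0 0 0;1 0 0 0 0 0 0"

```text
t: 29.33
eef_pos: [0.502, -0.3187, 0.1325]
tool_rot: [-0.0, 0.993, -0.116, -0.0]
contact_force: [0.6, 0.6, -3.9]
gripper_width: 0.459
```

```bash
python3 -c "
from h import *
plan(496,-330,31,-13.4)"
```

```text
t 29.33 p [ 502.  -318.7  132.5] yaw -13.3 tilt [-0.04  0.02] w 0.459 F [ 0.6  0.6 -3.9]
rz total deg 0.11 (tool z down)
world delta [  -6.   -11.3 -101.5] shift tool units(cur yaw) [-0.026  0.103  0.846]
```

Correct the position, then lower to just above the plate.

apply_moves:
  moves: "1 -0.026 0.05 0.05 0 0 0;1 0 0.053 0.13 0 0 0;1 0 0 0.16 0 0 0;1 0 0 0.16 0 0 0;1 0 0 0.12 0 0 0;1 0 0 0.08 0 0 0;1 0 0 0.05 0 0 0;1 0 0 0.03 0 0 0;1 0 0 0 0 0 0;1 0 0 0 0 0 0"

```text
t: 30.17
eef_pos: [0.4968, -0.3306, 0.0398]
tool_rot: [0.0, 0.993, -0.116, 0.0]
contact_force: [0.6, -0.3, -3.5]
gripper_width: 0.46
```

```bash
python3 look.py v3 "(120,220,300,380)" "(380,170,500,290)"; python3 -c "
from h import *
plan(496,-330,31,-13.4)"
```

```text
t 30.27 p [ 497.  -330.5   40.1] yaw -13.3 tilt [ 0.07 -0.04] w 0.46 F [-0.2  0.3 -3.5]
rz total deg 0.07 (tool z down)
world delta [-1.   0.5 -9.1] shift tool units(cur yaw) [-0.009 -0.002  0.076]
```

View pics/v3.png

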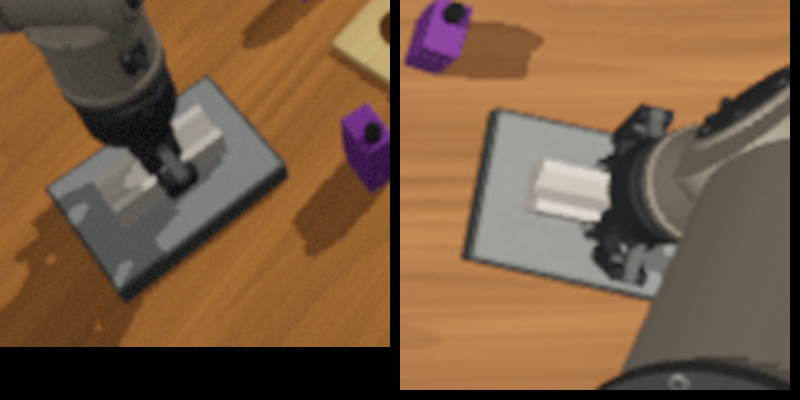

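The V-block is centred and aligned, about 9 mm above the plate. Lowering it slowly.

apply_moves:
  moves: "1 0 0 0.02 0 0 0;1 0 0 0.02 0 0 0;1 0 0 0.015 0 0 0;1 0 0 0.01 0 0 0;1 0 0 0.005 0 0 0;1 0 0 0 0 0 0;1 0 0 0 0 0 0"

```text
t: 30.85
eef_pos: [0.4965, -0.33, 0.0311]
tool_rot: [-0.0, 0.993, -0.116, -0.0]
contact_force: [-1.1, 1.4, 0.5]
gripper_width: 0.459
```

apply_moves:
  moves: "0 0 0 0 0 0 0;-0.1 0 0 0 0 0 0;-0.3 0 0 0 0 0 0;-0.5 0 0 0 0 0 0;-0.5 0 0 0 0 0 0;-0.5 0 0 -0.05 0 0 0;-0.5 0 0 -0.15 0 0 0;-0.5 0 0 -0.25 0 0 0;-0.5 0 0 -0.3 0 0 0;-0.5 0 0 -0.25 0 0 0;-0.5 0 0 -0.2 0 0 0;-0.5 0 0 0 0 0 0"

```text
t: 31.85
eef_pos: [0.4988, -0.3324, 0.1805]
tool_rot: [0.001, 0.993, -0.116, 0.004]
contact_force: [0.7, -1.5, 0.1]
gripper_width: 0.747
```

```bash
python3 look.py v4 "(120,220,300,380)" "(380,170,500,290)"; python3 -c "
from h import *
plan(424.6,312.9,180,2)"
```

```text
t 31.95 p [ 497.  -330.4  176.1] yaw -13.3 tilt [ 0.13 -0.03] w 0.748 F [-0.9  0.1 -0.8]
rz total deg -15.32 (tool z down)
world delta [-72.4 643.3   3.9] shift tool units(cur yaw) [-1.822 -5.077 -0.037]
```

View pics/v4.png

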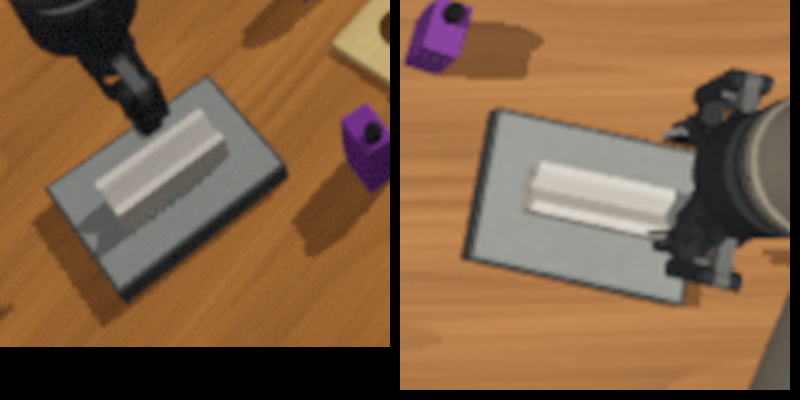

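The V-block lies groove up in the middle of the plate. Going back for the tin.

apply_moves:
  moves: "-0.4 0 0 0 0 0 -0.95;-0.4 0 0 0 0 0 -0.96;-0.4 0 0 0 0 0 -0.96;-0.4 0 0 0 0 0 -0.96;-0.4 -0.02 -0.12 0 0 0 0;-0.4 -0.02 -0.24 0 0 0 0;-0.4 -0.025 -0.33 0 0 0 0;-0.4 -0.025 -0.33 0 0 0 0;-0.4 -0.025 -0.33 0 0 0 0;-0.4 -0.025 -0.33 0 0 0 0;-0.4 -0.025 -0.33 0 0 0 0;-0.4 -0.025 -0.33 0 0 0 0"

```text
t: 32.95
eef_pos: [0.4623, -0.0485, 0.1738]
tool_rot: [0.0, 1.0, 0.017, -0.001]
contact_force: [0.4, -0.1, -0.2]
gripper_width: 0.697
```

apply_moves:
  moves: "-0.4 -0.025 -0.33 0 0 0 0;-0.4 -0.025 -0.33 0 0 0 0;-0.4 -0.025 -0.33 0 0 0 0;-0.4 -0.025 -0.33 0 0 0 0;-0.4 -0.025 -0.33 0 0 0 0;-0.4 -0.025 -0.33 0 0 0 0;-0.4 -0.025 -0.33 0 0 0 0;-0.4 -0.02 -0.3 0 0 0 0;-0.4 -0.02 -0.22 0 0 0 0;-0.4 -0.01 -0.12 0 0 0 0;-0.4 0 -0.05 0 0 0 0;-0.4 0 0 0 0 0 0"

```text
t: 33.95
eef_pos: [0.4241, 0.3085, 0.1741]
tool_rot: [0.001, 1.0, 0.018, -0.0]
contact_force: [-0.0, -1.0, -0.2]
gripper_width: 0.699
```

```bash
python3 -c "
from h import *
plan(424.6,312.9,41.7,2)"
```

```text
t 33.95 p [424.1 308.5 174.1] yaw 2.1 tilt [-0.05 -0.08] w 0.699 F [-0.  -1.  -0.2]
rz total deg 0.05 (tool z down)
world delta [   0.5    4.4 -132.4] shift tool units(cur yaw) [ 0.007 -0.038  1.103]
```

```bash
python3 - <<'E'
from h import *
for n in("top","scene"):
    p=imaging.read_camera(n)
    for t,z in(("plate",.03),("vblock",.066)):
        for d in nets.outline_of(p,t)[:1]:
            m=d["region"].astype(np.uint8);cn=max(cv2.findContours(m,0,2)[0],key=cv2.contourArea)
            r=cv2.minAreaRect(np.array([ray(p,q[0],z)[:2]*1000 for q in cn],np.float32));print(n,t,d["rect"],np.round(r[0],1),np.round(r[1],1),round(r[2],1))
E
python3 look.py v5 "(120,220,300,380)" "(380,170,500,290)"
```

```text
top plate [394.2, 204.2, 474.9, 265.4] [ 494.7 -324.4] [188.1 133.6] 76.2
top vblock [417.2, 218.1, 462.3, 243.8] [ 496.3 -323.5] [121.7  46.6] 76.9
scene plate [144.5, 256.4, 252.8, 363.5] [ 501.1 -332.2] [180.9 141.8] 76.4
scene vblock [167.7, 274.9, 225.5, 326.1] [ 506.2 -332.9] [109.5  57.5] 76.4
```

View pics/v5.png

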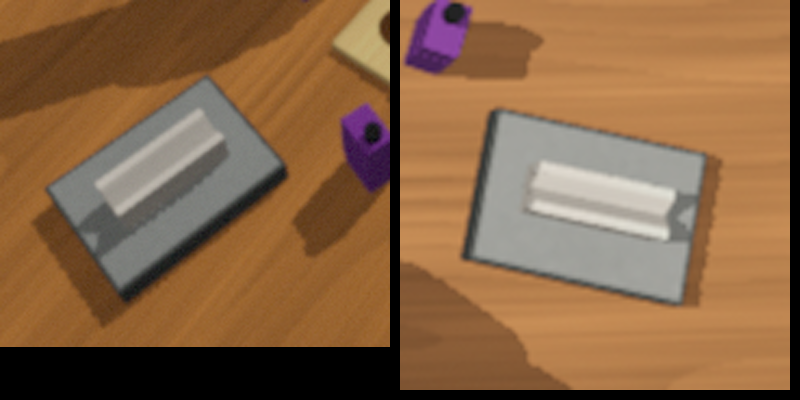

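The V-block is aligned with the plate within about a degree and centred within a few mm in both views. Now I'll pick the tin up.

apply_moves:
  moves: "-0.4 0.005 -0.03 0.1 0 0 0;-0.4 0 0 0.2 0 0 0;-0.4 0 0 0.25 0 0 0;-0.4 0 0 0.22 0 0 0;-0.4 0 0 0.14 0 0 0;-0.4 0 0 0.09 0 0 0;-0.4 0 0 0.05 0 0 0;-0.4 0 0 0.02 0 0 0;-0.4 0 0 0 0 0 0;-0.4 0 0 0 0 0 0"

```text
t: 35.18
eef_pos: [0.4255, 0.3126, 0.0473]
tool_rot: [-0.001, 1.0, 0.017, 0.001]
contact_force: [-0.1, 0.5, -0.0]
gripper_width: 0.7
```

```bash
python3 -c "
from h import *
plan(424.6,312.9,41.7,2)"
```

```text
t 35.18 p [425.5 312.6  47.3] yaw 2.0 tilt [0.06 0.06] w 0.7 F [-0.1  0.5 -0. ]
rz total deg -0.01 (tool z down)
world delta [-0.9  0.3 -5.6] shift tool units(cur yaw) [-0.008 -0.003  0.046]
```

apply_moves:
  moves: "-0.4 -0.007 0 0.025 0 0 0;-0.4 0 0 0.021 0 0 0;-0.1 0 0 0 0 0 0;0.1 0 0 0 0 0 0;0.3 0 0 0 0 0 0;1 0 0 0 0 0 0;1 0 0 0 0 0 0;1 0 0 0 0 0 0;1 0 0 0 0 0 0"
  force: 40

```text
t: 35.93
eef_pos: [0.4243, 0.3122, 0.0412]
tool_rot: [-0.0, 1.0, 0.017, 0.0]
contact_force: [-0.1, -1.0, 3.1]
gripper_width: 0.35
```

```bash
python3 -c "
from h import *
plan(574.4,-63.9,110,2)"
```

```text
t 35.93 p [424.3 312.2  41.2] yaw 2.0 tilt [0.01 0.02] w 0.35 F [-0.1 -1.   3.1]
rz total deg -0.01 (tool z down)
world delta [ 150.1 -376.1   68.8] shift tool units(cur yaw) [ 1.142  3.176 -0.574]
```

apply_moves:
  moves: "1 0 0 -0.05 0 0 0;1 0 0 -0.12 0 0 0;1 0 0 -0.17 0 0 0;1 0 0 -0.14 0 0 0;1 0 0 -0.07 0 0 0;1 0 0 -0.02 0 0 0;1 0.02 0.06 0 0 0 0;1 0.04 0.12 0 0 0 0;1 0.07 0.2 0 0 0 0;1 0.1 0.27 0 0 0 0;1 0.1 0.27 0 0 0 0;1 0.1 0.27 0 0 0 0"

```text
t: 36.93
eef_pos: [0.4801, 0.1689, 0.1082]
tool_rot: [0.001, 1.0, 0.018, -0.001]
contact_force: [0.0, -0.6, -2.2]
gripper_width: 0.347
```

apply_moves:
  moves: "1 0.1 0.27 0 0 0 0;1 0.1 0.27 0 0 0 0;1 0.1 0.27 0 0 0 0;1 0.1 0.27 0 0 0 0;1 0.1 0.27 0 0 0 0;1 0.09 0.25 0 0 0 0;1 0.06 0.17 0 0 0 0;1 0.04 0.1 0 0 0 0;1 0.02 0.06 0 0 0 0;1 0 0.02 0 0 0 0;1 0 0 0 0 0 0;1 0 0 0 0 0 0"

```text
t: 37.93
eef_pos: [0.5733, -0.0579, 0.1089]
tool_rot: [-0.001, 1.0, 0.018, -0.001]
contact_force: [-0.3, -0.3, -2.6]
gripper_width: 0.341
```

```bash
python3 -c "
from h import *
plan(574.4,-64.3,49.5,2)"
```

```text
t 37.93 p [573.3 -57.9 108.9] yaw 2.1 tilt [-0.06  0.06] w 0.341 F [-0.3 -0.3 -2.6]
rz total deg 0.11 (tool z down)
world delta [  1.1  -6.4 -59.4] shift tool units(cur yaw) [0.008 0.054 0.495]
```

apply_moves:
  moves: "1 0.008 0.03 0.06 0 0 0;1 0 0.024 0.12 0 0 0;1 0 0 0.12 0 0 0;1 0 0 0.08 0 0 0;1 0 0 0.04 0 0 0;1 0 0 0.03 0 0 0;1 0 0 0.015 0 0 0;1 0 0 0.01 0 0 0;1 0 0 0.005 0 0 0;1 0 0 0 0 0 0;1 0 0 0 0 0 0"

```text
t: 38.85
eef_pos: [0.5754, -0.0661, 0.0522]
tool_rot: [-0.0, 1.0, 0.017, 0.0]
contact_force: [-0.7, -0.8, -1.7]
gripper_width: 0.345
```

```bash
python3 look.py r1 "(230,140,380,290)" "(240,130,380,270)"; python3 -c "
from h import *
plan(574.4,-64.3,49.5,2)"
```

```text
t 38.95 p [575.3 -66.1  52.1] yaw 2.0 tilt [0.03 0.01] w 0.35 F [-0.5 -0.5 -2.3]
rz total deg -0.01 (tool z down)
world delta [-0.9  1.8 -2.6] shift tool units(cur yaw) [-0.007 -0.016  0.021]
```

View pics/r1.png

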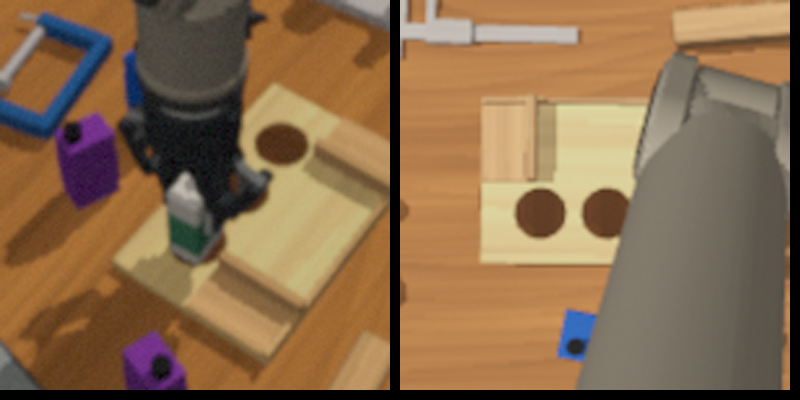

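apply_moves:
  moves: "1 -0.007 -0.016 0.01 0 0 0;1 0 0 0.01 0 0 0;1 0 0 0.005 0 0 0;1 0 0 0 0 0 0;1 0 0 0 0 0 0"

```text
t: 39.37
eef_pos: [0.5742, -0.0639, 0.0492]
tool_rot: [-0.0, 1.0, 0.018, -0.0]
contact_force: [-1.8, 1.4, 5.3]
gripper_width: 0.347
```

Contact with the tin back on its stain. Releasing.

apply_moves:
  moves: "0.3 0 0 0 0 0 0;0.1 0 0 0 0 0 0;-0.1 0 0 0 0 0 0;-0.3 0 0 0 0 0 0;-0.4 0 0 0 0 0 0;-0.4 0 0 -0.1 0 0 0;-0.4 0 0 -0.25 0 0 0;-0.4 0 0 -0.33 0 0 0;-0.4 0 0 -0.3 0 0 0;-0.4 0 0 -0.12 0 0 0;-0.4 0 0 0 0 0 0;-0.4 0 0 0 0 0 0"

```text
t: 40.37
eef_pos: [0.5748, -0.0643, 0.1823]
tool_rot: [-0.0, 1.0, 0.017, 0.001]
contact_force: [-0.6, -0.4, -0.3]
gripper_width: 0.699
```

```bash
python3 -c "
from h import *
plan(509.4,315.1,176,-1.4)"
```

```text
t 40.37 p [574.8 -64.3 182.3] yaw 2.0 tilt [0.15 0.03] w 0.699 F [-0.6 -0.4 -0.3]
rz total deg 3.38 (tool z down)
world delta [-65.4 379.4  -6.3] shift tool units(cur yaw) [-0.435 -3.179  0.053]
```

apply_moves:
  moves: "-0.55 0 0 0 0 0 0.845;-0.55 -0.05 -0.15 0 0 0 0;-0.55 -0.06 -0.25 0 0 0 0;-0.55 -0.06 -0.32 0 0 0 0;-0.55 -0.06 -0.32 0 0 0 0;-0.55 -0.06 -0.32 0 0 0 0;-0.55 -0.06 -0.32 0 0 0 0;-0.55 -0.06 -0.32 0 0 0 0;-0.55 -0.06 -0.32 0 0 0 0;-0.55 -0.06 -0.32 0 0 0 0;-0.55 -0.05 -0.25 0 0 0 0;-0.55 -0.04 -0.16 0 0 0 0"

```text
t: 41.37
eef_pos: [0.5063, 0.3075, 0.1791]
tool_rot: [0.0, 1.0, -0.01, -0.001]
contact_force: [-0.1, -0.6, -0.8]
gripper_width: 0.776
```

apply_moves:
  moves: "-0.55 0 -0.09 0 0 0 0;-0.55 0 -0.02 0.1 0 0 0;-0.55 0 0 0.2 0 0 0;-0.55 0 0 0.2 0 0 0;-0.55 0 0 0.1 0 0 0;-0.55 0 0 0 0 0 0;-0.55 0 0 0 0 0 0"

```text
t: 41.95
eef_pos: [0.5092, 0.3148, 0.1081]
tool_rot: [0.001, 1.0, -0.013, -0.001]
contact_force: [0.3, -0.1, -0.5]
gripper_width: 0.777
```

```bash
python3 -c "
from h import *
plan(509.4,315.1,41,-1.4)"
```

```text
t 41.95 p [509.2 314.8 108.1] yaw -1.5 tilt [-0.07 -0.11] w 0.777 F [ 0.3 -0.1 -0.5]
rz total deg -0.11 (tool z down)
world delta [  0.2   0.3 -67.1] shift tool units(cur yaw) [ 0.003 -0.004  0.559]
```

apply_moves:
  moves: "-0.55 0 0 0.08 0 0 0;-0.55 0 0 0.14 0 0 0;-0.55 0 0 0.14 0 0 0;-0.55 0 0 0.1 0 0 0;-0.55 0 0 0.06 0 0 0;-0.55 0 0 0.03 0 0 0;-0.55 0 0 0 0 0 0;-0.55 0 0 0 0 0 0"

```text
t: 42.62
eef_pos: [0.5094, 0.3168, 0.0433]
tool_rot: [-0.0, 1.0, -0.012, 0.0]
contact_force: [0.6, 0.3, -0.2]
gripper_width: 0.78
```

```bash
python3 -c "
from h import *
plan(509.4,315.1,41,-1.4)"
```

```text
t 42.62 p [509.4 316.8  43.3] yaw -1.4 tilt [0.04 0.03] w 0.78 F [ 0.6  0.3 -0.2]
rz total deg 0.0 (tool z down)
world delta [-0.  -1.7 -2.3] shift tool units(cur yaw) [-0.     0.014  0.019]
```

apply_moves:
  moves: "-0.55 0 0.014 0.015 0 0 0;-0.3 0 0 0 0 0 0;-0.1 0 0 0 0 0 0;0.1 0 0 0 0 0 0;1 0 0 0 0 0 0;1 0 0 0 0 0 0;1 0 0 0 0 0 0;1 0 0 0 0 0 0"
  force: 40

```text
t: 43.28
eef_pos: [0.5094, 0.315, 0.0416]
tool_rot: [-0.0, 1.0, -0.012, 0.0]
contact_force: [-0.2, -1.3, 6.0]
gripper_width: 0.529
```

```bash
python3 -c "
from h import *
plan(576.4,3.5,110,-1.4)"
```

```text
t 43.28 p [509.4 315.   41.6] yaw -1.4 tilt [0.04 0.03] w 0.529 F [-0.2 -1.3  6. ]
rz total deg -0.0 (tool z down)
world delta [  67.  -311.5   68.4] shift tool units(cur yaw) [ 0.622  2.581 -0.571]
```

apply_moves:
  moves: "1 0 0 -0.05 0 0 0;1 0 0 -0.12 0 0 0;1 0 0 -0.17 0 0 0;1 0 0 -0.14 0 0 0;1 0 0 -0.07 0 0 0;1 0 0 -0.02 0 0 0;1 0.03 0.06 0 0 0 0;1 0.05 0.12 0 0 0 0;1 0.06 0.2 0 0 0 0;1 0.06 0.25 0 0 0 0;1 0.06 0.28 0 0 0 0;1 0.06 0.28 0 0 0 0"

```text
t: 44.28
eef_pos: [0.5431, 0.1692, 0.108]
tool_rot: [0.001, 1.0, -0.012, -0.001]
contact_force: [0.8, -0.3, -1.5]
gripper_width: 0.527
```

apply_moves:
  moves: "1 0.06 0.28 0 0 0 0;1 0.06 0.28 0 0 0 0;1 0.06 0.28 0 0 0 0;1 0.06 0.25 0 0 0 0;1 0.05 0.18 0 0 0 0;1 0.04 0.1 0 0 0 0;1 0.01 0.03 0 0 0 0;1 0 0 0 0 0 0;1 0 0 0 0 0 0;1 0 0 0 0 0 0"

```text
t: 45.12
eef_pos: [0.5802, 0.0047, 0.109]
tool_rot: [-0.001, 1.0, -0.011, -0.0]
contact_force: [-0.4, 0.5, -1.4]
gripper_width: 0.522
```

```bash
python3 -c "
from h import *
plan(576.4,3.5,49.5,-1.4)"
```

```text
t 45.12 p [580.2   4.7 109. ] yaw -1.2 tilt [-0.05  0.06] w 0.522 F [-0.4  0.5 -1.4]
rz total deg 0.18 (tool z down)
world delta [ -3.8  -1.2 -59.5] shift tool units(cur yaw) [-0.031  0.011  0.496]
```

apply_moves:
  moves: "1 -0.03 0.005 0.06 0 0 0.04;1 0 0 0.12 0 0 0;1 0 0 0.12 0 0 0;1 0 0 0.08 0 0 0;1 0 0 0.04 0 0 0;1 0 0 0.03 0 0 0;1 0 0 0.015 0 0 0;1 0 0 0.01 0 0 0;1 0 0 0 0 0 0;1 0 0 0 0 0 0;1 0 0 0 0 0 0"

```text
t: 46.03
eef_pos: [0.5773, 0.0018, 0.0528]
tool_rot: [-0.0, 1.0, -0.014, 0.0]
contact_force: [0.0, -0.7, -1.0]
gripper_width: 0.527
```

```bash
python3 look.py r2 "(230,140,380,290)" "(240,130,380,270)"; python3 -c "
from h import *
plan(576.4,3.5,49.5,-1.4)"
```

```text
t 46.13 p [577.2   1.8  52.7] yaw -1.6 tilt [0.04 0.01] w 0.525 F [-0.2  0.  -1.3]
rz total deg -0.15 (tool z down)
world delta [-0.8  1.7 -3.2] shift tool units(cur yaw) [-0.007 -0.014  0.027]
```

View pics/r2.png

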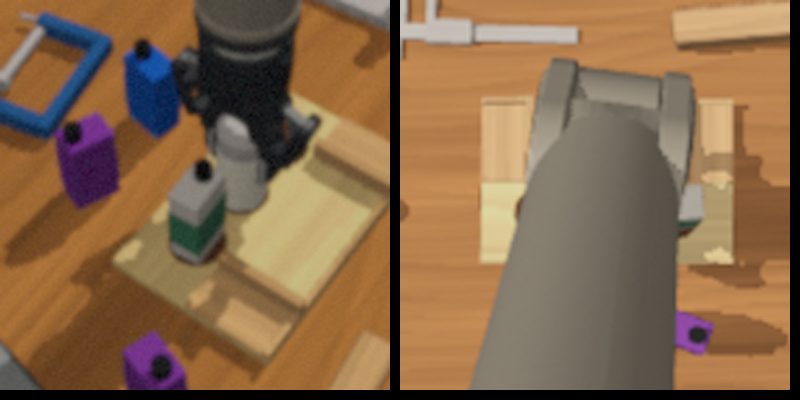

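apply_moves:
  moves: "1 -0.007 -0.014 0.01 0 0 0;1 0 0 0.01 0 0 0;1 0 0 0.007 0 0 0;1 0 0 0 0 0 0;1 0 0 0 0 0 0"

```text
t: 46.55
eef_pos: [0.5762, 0.0039, 0.0496]
tool_rot: [-0.0, 1.0, -0.013, -0.0]
contact_force: [-1.4, 2.4, 5.1]
gripper_width: 0.526
```

Contact. Releasing the jar.

apply_moves:
  moves: "-0.1 0 0 0 0 0 0;-0.2 0 0 0 0 0 0;-0.4 0 0 0 0 0 0;-0.55 0 0 0 0 0 0;-0.55 0 0 0 0 0 0;-0.55 0 0 -0.1 0 0 0;-0.55 0 0 -0.25 0 0 0;-0.55 0 0 -0.33 0 0 0;-0.55 0 0 -0.3 0 0 0;-0.55 0 0 -0.2 0 0 0;-0.5 0 0 0 0 0 0;-0.5 0 0 0 0 0 0"

```text
t: 47.55
eef_pos: [0.5772, 0.0035, 0.193]
tool_rot: [-0.001, 1.0, -0.014, 0.002]
contact_force: [-0.1, 0.2, -0.6]
gripper_width: 0.744
```

```bash
python3 -c "
from h import *
plan(593.8,317.9,185,-1.5)"
```

```text
t 47.55 p [577.2   3.5 193. ] yaw -1.6 tilt [0.23 0.06] w 0.744 F [-0.1  0.2 -0.6]
rz total deg -0.06 (tool z down)
world delta [ 16.6 314.4  -8. ] shift tool units(cur yaw) [ 0.067 -2.623  0.07 ]
```

apply_moves:
  moves: "-0.4 0.006 -0.12 0 0 0 0;-0.4 0.006 -0.25 0 0 0 0;-0.4 0.006 -0.32 0 0 0 0;-0.4 0.006 -0.32 0 0 0 0;-0.4 0.006 -0.32 0 0 0 0;-0.4 0.006 -0.32 0 0 0 0;-0.4 0.006 -0.32 0 0 0 0;-0.4 0.006 -0.28 0 0 0 0;-0.4 0.006 -0.2 0 0 0 0;-0.4 0.006 -0.12 0 0 0 0;-0.4 0.006 -0.05 0 0 0 0;-0.4 0 0 0 0 0 0"

```text
t: 48.55
eef_pos: [0.5921, 0.3179, 0.1897]
tool_rot: [0.001, 1.0, -0.013, -0.001]
contact_force: [-0.2, -1.2, 0.5]
gripper_width: 0.699
```

apply_moves:
  moves: "-0.4 0 0 0.1 0 0 0;-0.4 0 0 0.2 0 0 0;-0.4 0 0 0.2 0 0 0;-0.4 0 0 0.15 0 0 0;-0.4 0 0 0.1 0 0 0;-0.4 0 0 0.05 0 0 0;-0.4 0 0 0 0 0 0;-0.4 0 0 0 0 0 0"

```text
t: 49.22
eef_pos: [0.5932, 0.3168, 0.0952]
tool_rot: [0.0, 1.0, -0.014, 0.0]
contact_force: [-0.1, -0.3, 0.8]
gripper_width: 0.7
```

```bash
python3 -c "
from h import *
plan(593.8,317.9,82,-1.5)"
```

```text
t 49.22 p [593.2 316.8  95.2] yaw -1.6 tilt [ 0.03 -0.  ] w 0.7 F [-0.1 -0.3  0.8]
rz total deg -0.11 (tool z down)
world delta [  0.6   1.1 -13.2] shift tool units(cur yaw) [ 0.005 -0.009  0.11 ]
```

apply_moves:
  moves: "-0.4 0.005 -0.009 0.05 0 0 0;-0.4 0 0 0.04 0 0 0;-0.4 0 0 0.018 0 0 0;0 0 0 0 0 0 0;0.2 0 0 0 0 0 0;0.4 0 0 0 0 0 0;1 0 0 0 0 0 0;1 0 0 0 0 0 0;1 0 0 0 0 0 0;1 0 0 0 0 0 0;1 0 0 0 0 0 0"
  force: 40

```text
t: 50.13
eef_pos: [0.5934, 0.3188, 0.0821]
tool_rot: [-0.0, 1.0, -0.014, 0.0]
contact_force: [-1.5, -0.0, 3.3]
gripper_width: 0.268
```

```bash
python3 -c "
from h import *
plan(578.9,66.3,142,-1.5)"
```

```text
t 50.13 p [593.4 318.8  82.1] yaw -1.5 tilt [0.02 0.02] w 0.268 F [-1.5 -0.   3.3]
rz total deg -0.05 (tool z down)
world delta [ -14.5 -252.5   59.9] shift tool units(cur yaw) [-0.064  2.106 -0.5  ]
```

apply_moves:
  moves: "1 0 0 -0.05 0 0 0;1 0 0 -0.12 0 0 0;1 0 0 -0.16 0 0 0;1 0 0 -0.12 0 0 0;1 0 0 -0.06 0 0 0;1 0 0 0 0 0 0;1 0 0 0 0 0 0"

```text
t: 50.72
eef_pos: [0.5933, 0.3187, 0.1434]
tool_rot: [-0.0, 1.0, -0.014, 0.0]
contact_force: [0.6, -0.2, -1.3]
gripper_width: 0.266
```

apply_moves:
  moves: "1 -0.007 0.06 0 0 0 0;1 -0.007 0.12 0 0 0 0;1 -0.007 0.2 0 0 0 0;1 -0.007 0.25 0 0 0 0;1 -0.007 0.28 0 0 0 0;1 -0.007 0.28 0 0 0 0;1 -0.007 0.28 0 0 0 0;1 -0.007 0.25 0 0 0 0;1 -0.007 0.19 0 0 0 0;1 0 0.12 0 0 0 0;1 0 0.06 0 0 0 0;1 0 0 0 0 0 0"

```text
t: 51.72
eef_pos: [0.5785, 0.0659, 0.1427]
tool_rot: [0.0, 1.0, -0.015, -0.0]
contact_force: [0.7, -0.5, -1.3]
gripper_width: 0.262
```

```bash
python3 -c "
from h import *
plan(578.9,67,90,-1.5)"
```

```text
t 51.72 p [578.5  65.9 142.7] yaw -1.7 tilt [-0.03 -0.04] w 0.262 F [ 0.7 -0.5 -1.3]
rz total deg -0.22 (tool z down)
world delta [  0.4   1.1 -52.7] shift tool units(cur yaw) [ 0.003 -0.009  0.44 ]
```

apply_moves:
  moves: "1 0.003 0 0.05 0 0 -0.05;1 0 0 0.1 0 0 0;1 0 0 0.1 0 0 0;1 0 0 0.08 0 0 0;1 0 0 0.04 0 0 0;1 0 0 0.03 0 0 0;1 0 0 0.01 0 0 0;1 0 0 0.01 0 0 0;1 0 0 0 0 0 0;1 0 0 0 0 0 0;1 0 0 0 0 0 0"

```text
t: 52.63
eef_pos: [0.5796, 0.0681, 0.093]
tool_rot: [-0.0, 1.0, -0.012, 0.0]
contact_force: [0.4, -0.3, -1.4]
gripper_width: 0.266
```

```bash
python3 look.py r3 "(250,120,400,270)" "(240,130,380,270)"; python3 -c "
from h import *
plan(578.9,67,90,-1.5)"
```

```text
t 52.73 p [579.5  68.2  92.9] yaw -1.4 tilt [0.04 0.02] w 0.27 F [-0.3  0.2 -1. ]
rz total deg 0.14 (tool z down)
world delta [-0.6 -1.2 -2.9] shift tool units(cur yaw) [-0.005  0.01   0.025]
```

View pics/r3.png

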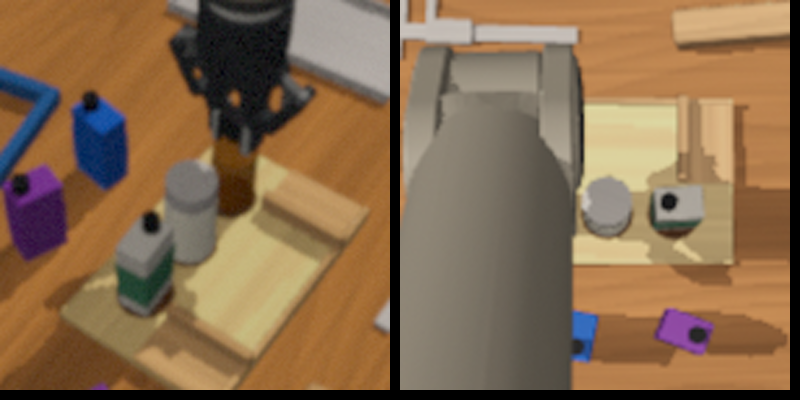

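apply_moves:
  moves: "1 -0.005 0.01 0.01 0 0 0;1 0 0 0.01 0 0 0;1 0 0 0.005 0 0 0;1 0 0 0 0 0 0;1 0 0 0 0 0 0"

```text
t: 53.15
eef_pos: [0.5787, 0.0668, 0.0901]
tool_rot: [-0.0, 1.0, -0.012, 0.0]
contact_force: [-2.4, -0.6, 5.4]
gripper_width: 0.269
```

Contact. Releasing, retreating up and then away to the left.

apply_moves:
  moves: "0.3 0 0 0 0 0 0;0.1 0 0 0 0 0 0;-0.2 0 0 0 0 0 0;-0.4 0 0 0 0 0 0;-0.4 0 0 0 0 0 0;-0.4 0 0 -0.1 0 0 0;-0.4 0 0 -0.25 0 0 0;-0.4 0 0 -0.3 0 0 0;-0.4 0 0 -0.3 0 0 0;-0.4 0 0 -0.2 0 0 0;-0.4 0 0 0 0 0 0"

```text
t: 54.07
eef_pos: [0.582, 0.067, 0.2343]
tool_rot: [-0.001, 1.0, -0.012, 0.005]
contact_force: [0.8, 0.4, -0.0]
gripper_width: 0.7
```

apply_moves:
  moves: "-0.4 0 -0.15 0 0 0 0;-0.4 0 -0.3 0 0 0 0;-0.4 0 -0.32 0 0 0 0;-0.4 0 -0.32 0 0 0 0;-0.4 0 -0.32 0 0 0 0;-0.4 0 -0.32 0 0 0 0;-0.4 0 -0.32 0 0 0 0;-0.4 0 -0.3 0 0 0 0;-0.4 0 -0.15 0 0 0 0;-0.4 0 0 0 0 0 0;-0.4 0 0 0 0 0 0;-0.4 0 0 0 0 0 0"

```text
t: 55.07
eef_pos: [0.586, 0.3652, 0.2277]
tool_rot: [0.001, 1.0, -0.013, 0.0]
contact_force: [0.0, -0.2, 0.2]
gripper_width: 0.696
```

```bash
python3 - <<'E'
from h import *
T0=cv2.imread("pics/top0.png");S0=cv2.imread("pics/scene0.png")
for n,o in(("top",T0),("scene",S0)):
    p=imaging.read_camera(n);im=p["image"][...,::-1];cv2.imwrite(f"pics/{n}_end.png",im)
    for t,z in(("plate",.03),("vblock",.066)):
        for d in nets.outline_of(p,t)[:1]:
            m=d["region"].astype(np.uint8);cn=max(cv2.findContours(m,0,2)[0],key=cv2.contourArea)
            r=cv2.minAreaRect(np.array([ray(p,q[0],z)[:2]*1000 for q in cn],np.float32));print(n,t,d["rect"],np.round(r[0],1),round(r[2],1))
    for t in("bottle","jar","tin","caliper","brush","clamp"):
        print(n,t,[(np.round(d["location"],1).tolist()) for d in nets.spot_point(p,t)][:4])
b=(255,155,375,265);im=cv2.imread("pics/top_end.png")
a=[cv2.resize(i[b[1]:b[3],b[0]:b[2]],None,fx=3.3,fy=3.3,interpolation=cv2.INTER_CUBIC) for i in(T0,im)]
cv2.imwrite("pics/cmp.png",np.hstack(a))
E
```

```text
top plate [396.1, 203.8, 473.7, 264.3] [ 493.4 -324.3] 75.9
top bottle [[289.2, 209.0], [334.0, 204.2], [315.8, 202.0]]
top jar [[312.0, 204.9]]
top tin [[387.2, 183.6], [340.5, 249.7], [337.6, 204.5], [302.7, 248.2]]
top caliper [[266.2, 142.0], [334.6, 205.0], [437.0, 227.5]]
top brush [[371.3, 136.4]]
top clamp [[309.6, 283.5]]
scene plate [142.2, 255.0, 255.9, 362.1] [ 503.5 -332. ] 76.2
scene vblock [165.6, 275.1, 226.0, 325.5] [ 506.1 -332.8] 75.0
scene bottle [[336.6, 193.2]]
scene jar [[321.0, 212.0]]
scene tin [[265.3, 211.6], [290.3, 182.5], [290.6, 295.9], [301.6, 229.5]]
scene caliper [[414.4, 218.0]]
scene brush [[351.9, 313.4], [259.6, 177.5]]
scene clamp [[259.1, 177.4]]
```

View pics/cmp.png

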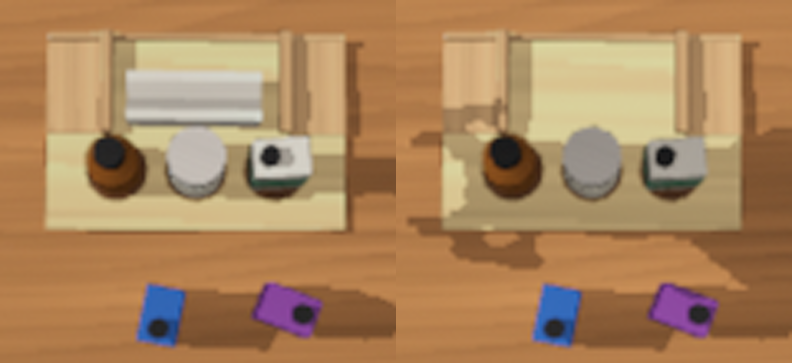

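View pics/scene_end.png

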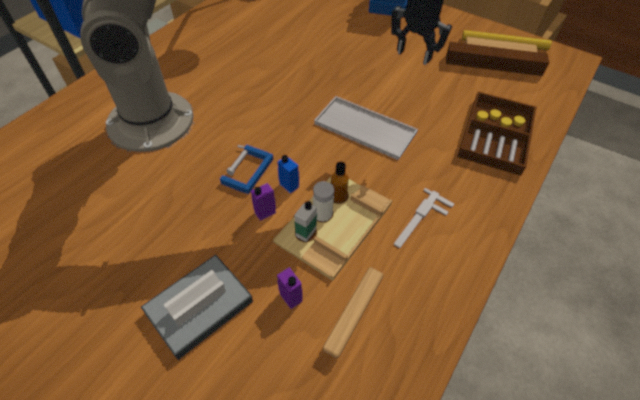

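The before and after crops match to within about a pixel (2–3 mm). The containers at scene (340,182), (322,200) and (306,222) are upright, the V-block is on the plate at (195,293), and nothing touches the arm. Handing in.

```bash
python3 -c "
from h import *
print(bot.hand_in())"
```

```text
the job is handed in; nothing more can be done
None
```

The job is done and handed in at about 55 s of the 138 s. I stood the bottle, jar and tin on the tray, set the V-block groove up on the plate, then put the tin, jar and bottle back on their own stains.

- **Containers:** they stand upright, and the before and after top views match to about a pixel (2–3 mm). Each was released within about 1 mm of where the gripper first picked it up.
- **V-block:** two looks after it was set down showed it aligned with the plate's longer side within about 1° and centred within about 5 mm. It was lowered gently, at about 0.03 m/s or less, until it touched the plate.
- **Caliper, brush and clamp:** they show no visible movement, and the arm was clear of everything at the end.
- **Checks that disagreed:** the network missed the V-block in the last top picture. It was found in the last scene picture, within 3 mm of the plate's centre. A few low-ranked network points in the last pictures were wrong: bottle and caliper guesses falling on the jar and tin, and a brush guess on the clamp. The pictures themselves were clear.

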